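# Tip a tray of game cubes into the storage bin

## Robot

A 6-joint arm with a two-finger parallel gripper is mounted at the origin on the work surface; the furniture and walls round the work are solid. World frame = base frame: x ahead of the robot, y to its left, z up, the work surface at z = 0. Lengths are in m, angles in rad, forces in N, time in s.
With the tool pointing down it reaches from about 0.25 to 0.725 m from the base axis. Payload 4 kg.
Tool frame: the origin (TCP) lies at the very end of the fingers, on their centre line; the grasp point (between the pads) lies 19 mm behind it (bot.hold_point_z is the z of the grasp point in the tool frame, in m); z points along the fingers, x is the direction in which the jaws open and shut, and the axes are right-handed (so a half turn about z gives the same grasp; the last joint's range is limited). The gripper opens to 85 mm and grips with 20 to 120 N. Pads are 22 mm wide; open, the fingers measure 114 mm over their backs; the gripper's body (76 mm by 85 mm) begins 54 mm behind the grasp point. The pads swing forward as they close: fully open they stand 13 mm farther back than shut.
Start: joints at [1.309, 0.241, 0.005, 1.335, 0, 1.571], TCP at [0.129, 0.483, 0.2] pointing down, gripper open.
Joint ranges: [-2.72, 2.72], [-1.05, 1.87], [-1.09, 1.28], [-1.99, 2.15], [-1.42, 1.44], [-3.14, 3.14]. Speed limits (rad/s): [2.79, 2.79, 3.14, 3.14, 3.14, 3.14].

## Interface

Orientations are given as a unit quaternion [w, x, y, z].
In Python, from plant import bot gives the robot as it stands.
- The arm moves only by the shell command python3 -m crank 'ROWS' [FORCE]. ROWS is JSON, a list that holds one entry, the list of rows, each a list of 7 numbers: the finger opening in mm, from 0 to 85.4, then the shift along the tool's x, y, z as a fraction of full scale, then the turn, a rotation vector about the tool's x, y, z as a fraction of full scale. A call has 1 to 20 rows; each row shifts and turns the commanded pose from where the row before left it, along the tool's axes as they then stand; what a row does not reach is not made up. Full scale, the value 1, is 2 cm for a shift and 10 degrees for a turn. A row lasts 1/8 s, in which the tool goes at most 62.5 mm and 10.7 degrees, less where a joint would pass 70% of its speed; a pose out of reach is approached as far as the arm can. A call with a number of a shift or a turn outside -1 to 1 is refused whole. A call with a gripper value outside its range is refused whole. The fingers move at their own pace and stop on an object; FORCE is the grip in N (left out, the last holds). Time passes only in rows, so rows that do not move let the fingers close. It gives the time, the measured TCP pose, the force and the opening at its end, in the units of the state.
- bot.read_state(): the state, without advancing time (a new reading comes with each control period).
- bot.snapshot(name): name is "side" or "top" or "wrist"; returns (picture, depth): 480x640x3 uint8, red, green, blue; 480x640 float32, m along the optical axis (not along the pixel's ray), 0 where there is no reading.
- bot.camera_params(name): a dict with "K" (3x3 intrinsics, pixels), "k1" (the pictures are not rectified: a ray, as slopes to the right and down, at radius r is drawn at 1 + k1 r^2 times it, then the intrinsics apply), "world_from_camera" (4x4, takes a point from camera to world coordinates); the wrist camera has in their place "T_tool_cam" (4x4, takes a point from camera to tool coordinates, whose origin is the TCP and whose axes are the tool frame's). Camera axes: x right, y down, z forward; pixel columns grow to the right and rows downward; lengths in m; the calibration is good to about 2 mm. A picture is of the moment at which its call begins: read the wrist's pose just before it. camera_params takes no time and is no camera call.
- bot.close_job(): hands the job in, once; it reports no verdict.
The state is a dict: "time": time; "joint_pos": joint angles; "joint_velocities": joint speeds; "joint_efforts": joint torques, N m; "position": TCP position; "tcp_rot": TCP orientation; "force": force on the tool from outside, world axes, zero at the start; "moment": the same for the moment, N m; "finger_gap": finger opening in m.
Only numpy, scipy, OpenCV 4.12 (cv2) and the standard library are available. Lean on these libraries where they do the work, as an engineer would, in place of code of your own. Each camera call takes 0.05 s, during which the arm holds its last target.

## Task

Put the game away: take the orange ruler off the grey bin and lay it flat on the desk, then carry the blue tray to the bin and tip all four cubes in, without handling the cubes themselves. Set the empty tray back down flat on the desk and let go; leave the bin and everything else where it stands.

Things in the scene. Friction and masses are not known exactly. Their poses are not given: they have to be found in the camera images.
- tray_grip (a point): Centre of the wooden handle bar of the blue carrying tray, 115 mm above the tray's underside. Axes are the tray's: x to its open mouth, y along the bar, z up. The bar is 22 mm wide (x), 24 mm tall and 132 mm long (y), on two upright legs at y = +-68 mm. The tray, 0.25 kg, spans x -85 to +125 mm and y -71 to +71 mm about this point.
- tray_mouth (a point): Middle of the tray's open mouth edge: 125 mm ahead (x) of the handle bar and 107 mm below it. Floor 4 mm thick, side and back walls 34 to 43 mm tall; at the mouth only a ramp, 6 mm high, 25 mm long. Loaded with its four cubes the tray balances 10 to 15 mm behind the bar. The cubes slide out when it is tipped mouth down by 45 to 60 degrees. Axes as for the handle.
- bin: Grey open storage bin, loose, 0.9 kg, 196 x 196 mm outside at the rim, 180 x 180 mm inside, 100 mm tall, 5 mm floor. Origin at the centre of its underside, axes along its sides, z up. (The wall with the framed map stands on the left of the desk, oblique: it runs from about x 0.33, y 0.48 to x 0.75, y 0.24, and on; keep the gripper and wrist off it.)
- ruler_mid (a point): Orange ruler, loose, 0.09 kg, 230 mm long (its x) x 34 mm wide (y) x 10 mm thick (z), lying at the start across the rim of the bin. This point is its centre; when it lies on the desk this is 5 mm up.
- vase_mid (a point): Dark stoneware vase, 126 mm across, 223 mm tall, standing on the desk (bystander). Its centre, half-way up.
- glue_stick_mid (a point): Blue and white glue stick standing upright, 24 mm across, 92 mm tall (bystander). Its centre.
- stapler_mid (a point): Grey-brown stapler, 130 (x) x 34 (y) x 48 mm (z), standing on the desk (bystander). Its centre.
- scissors_mid (a point): Blue-handled scissors lying flat, 87 (x) x 199 (y) x 9 mm (bystander). Their centre.
- lid_box_mid (a point): Small cream wooden box with a closed lid, 77 (x) x 113 (y) x 55 mm (bystander). Its centre.
- cube_0_mid (a point): White wooden game cube with black noughts and crosses, 50 mm edge, 0.075 kg, in the tray at the start. Its centre.
- cube_1_mid (a point): White wooden game cube with black noughts and crosses, 50 mm edge, 0.075 kg, in the tray at the start. Its centre.
- cube_2_mid (a point): White wooden game cube with black noughts and crosses, 50 mm edge, 0.075 kg, in the tray at the start. Its centre.
- cube_3_mid (a point): White wooden game cube with black noughts and crosses, 50 mm edge, 0.075 kg, in the tray at the start. Its centre.
Not all that is in view belongs to the job. Leave any pink or purple look-alike of the part that bears cube_2_mid alone.

How it is judged:
By the outcome, as a careful person would: the job done as asked, in the order asked, and still so for the second after the job is handed in, with the robot touching nothing.
It also fails if it takes over 61 s, if anything falls off the work surface, if the arm or the gripper's body presses on something with over 40 N, if the wrist force passes 120 N, or if a joint passes its speed limit or range.

## Working session

There is one attempt and no reset: what is moved stays moved. The work goes in short steps, Python scripts to look and compute and a shell command to move; the robot and the scene stay as the last step left them, time stands still between calls to the robot, and variables do not carry over. Pictures are saved under pics/ and viewed, and the job is handed in when it is done.

```bash
ls; mkdir -p pics; python3 - <<'E'
from plant import bot
import cv2,numpy as np
print(bot.read_state()); print(bot.hold_point_z)
for n in ("side","top","wrist"):
    p,d=bot.snapshot(n); cv2.imwrite(f"pics/{n}0.png",p[:,:,::-1]); np.save(f"pics/{n}0.npy",d)
    print(n,bot.camera_params(n))
E
```

```text
pics
{'time': 0.0, 'joint_pos': array([ 1.30898972e+00,  2.41406588e-01,  3.71055301e-03,  1.33519486e+00,
       -2.57343627e-05,  1.57081963e+00]), 'joint_velocities': array([-3.44467926e-04, -5.09413098e-04, -4.86999854e-05,  3.09759321e-04,
        9.69240907e-04,  5.31822844e-04]), 'joint_efforts': array([-1.02336141e-04, -3.72318935e+01,  2.52406472e+01,  1.68982957e-02,
       -1.79780704e-05,  3.12345733e-06]), 'position': array([0.12923934, 0.48228053, 0.198811  ]), 'tcp_rot': array([ 6.47759688e-04,  7.93362189e-01,  6.08748996e-01, -8.23026380e-04]), 'force': array([-0.49100443,  0.44009553,  0.37294127]), 'moment': array([-0.0177667 ,  0.01584893, -0.00814191]), 'finger_gap': 0.08523124344816169}
-0.0187
side {'K': array([[442.19256242,   0.        , 319.23272563],
       [  0.        , 442.19256242, 244.81884519],
       [  0.        ,   0.        ,   1.        ]]), 'k1': -0.09987539347601722, 'world_from_camera': array([[ 0.85168226, -0.3518396 ,  0.38838927,  0.0697423 ],
       [-0.52403356, -0.56453756,  0.63771951, -0.80582023],
       [-0.00511464, -0.74666341, -0.
[... 397 characters left out ...]
0.0103647 , -0.02162529],
       [ 0.0074427 , -0.18828919, -0.98208543,  1.78948932],
       [ 0.        ,  0.        ,  0.        ,  1.        ]])}
wrist {'K': array([[431.10393604,   0.        , 326.77425044],
       [  0.        , 431.10393604, 233.28654781],
       [  0.        ,   0.        ,   1.        ]]), 'k1': 0.015006002040716233, 'T_tool_cam': array([[ 9.99999538e-01,  3.26070619e-04,  9.04725038e-04,
         6.82553737e-04],
       [-5.86564958e-04,  9.52316351e-01,  3.05111822e-01,
        -7.79389175e-02],
       [-7.62096446e-04, -3.05112211e-01,  9.52316102e-01,
        -1.74481872e-01],
       [ 0.00000000e+00,  0.00000000e+00,  0.00000000e+00,
         1.00000000e+00]])}
```

View pics/side0.png

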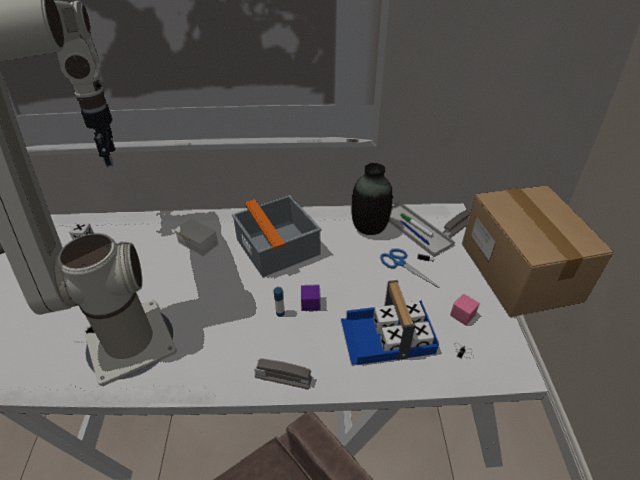

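View pics/top0.png

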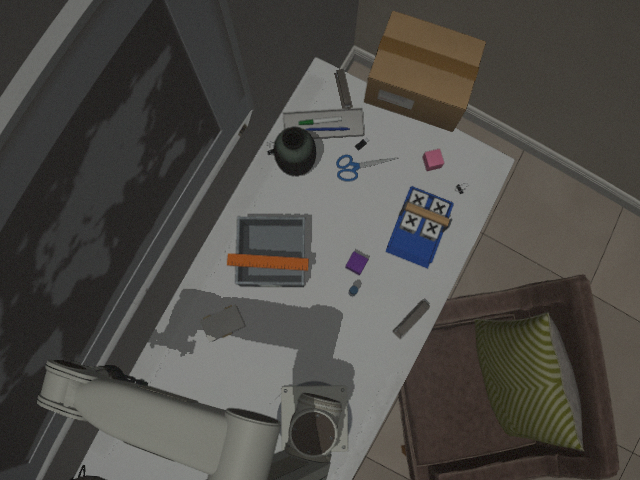

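View pics/wrist0.png

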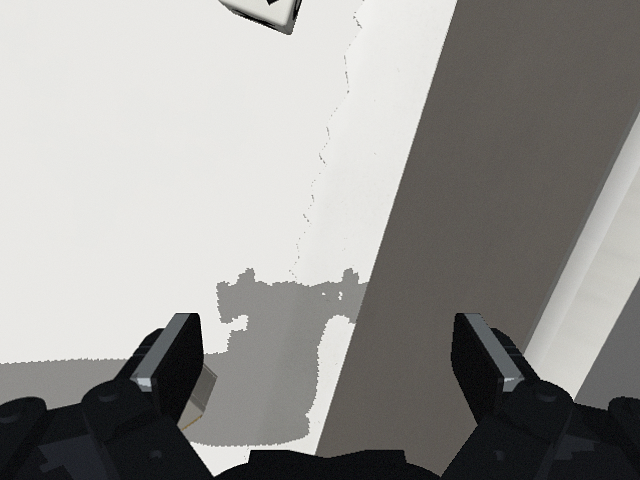

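```bash
cat > h.py <<'E'
import numpy as np,cv2
from plant import bot
from scipy.spatial.transform import Rotation as R
def ray(cp,u,v):
    K=cp["K"];D=np.array([cp["k1"],0,0,0,0])
    p=cv2.undistortPoints(np.array([[[u,v]]],float),K,D,None,None,None,)[0,0] if False else cv2.undistortPointsIter(np.array([[[u,v]]],float),K,D,None,None,(3,100,1e-12))[0,0]
    return np.array([p[0],p[1],1.])
def wfc(name,st=None):
    cp=bot.camera_params(name)
    if name!="wrist": return cp["world_from_camera"]
    q=st["tcp_rot"];T=np.eye(4);T[:3,:3]=R.from_quat([q[1],q[2],q[3],q[0]]).as_matrix();T[:3,3]=st["position"]
    return T@cp["T_tool_cam"]
def atz(name,u,v,z,st=None):
    T=wfc(name,st);d=T[:3,:3]@ray(bot.camera_params(name),u,v);o=T[:3,3]
    return o+d*(z-o[2])/d[2]
def atd(name,u,v,dep,st=None):
    T=wfc(name,st);return T[:3,:3]@(ray(bot.camera_params(name),u,v)*dep)+T[:3,3]
def cloud(name,dep,st=None):
    cp=bot.camera_params(name);h,w=dep.shape
    uu,vv=np.meshgrid(np.arange(w),np.arange(h))
    p=cv2.undistortPointsIter(np.stack([uu.ravel(),vv.ravel()],1).astype(float)[:,None],cp["K"],np.array([cp["k1"],0,0,0.]),None,None,(3,50,1e-10))[:,0]
    P=np.concatenate([p,np.ones((len(p),1))],1)*dep.ravel()[:,None]
    T=wfc(name,st);P=P@T[:3,:3].T+T[:3,3]
    P[dep.ravel()<=0]=np.nan
    return P.reshape(h,w,3)
def crop(src,dst,x0,y0,x1,y1,s):
    im=cv2.imread(src)[y0:y1,x0:x1];cv2.imwrite(dst,cv2.resize(im,None,fx=s,fy=s,interpolation=cv2.INTER_CUBIC))
def fk(st):
    q=st["tcp_rot"];return R.from_quat([q[1],q[2],q[3],q[0]]).as_matrix()
E
python3 - <<'E'
from h import *
crop("pics/top0.png","pics/top0a.png",220,120,480,310,3)
crop("pics/side0.png","pics/side0a.png",220,180,480,370,3)
d=np.load("pics/top0.npy");c=cloud("top",d)
np.set_printoptions(precision=4,suppress=True)
for u,v in [(270,240),(230,260),(305,265),(268,262),(340,200),(400,250),(412,206),(450,224),(430,214),(295,150),(355,288),(412,318)]: print(u,v,c[v,u])
E
```

```text
270 240 [0.5285 0.1244 0.0005]
230 260 [0.4542 0.2295 0.1047]
305 265 [0.4365 0.0172 0.1097]
268 262 [0.4467 0.1214 0.1075]
340 200 [ 0.6506 -0.0892 -0.0052]
400 250 [ 0.4915 -0.2662  0.0037]
412 206 [ 0.5975 -0.2884  0.1294]
450 224 [ 0.5445 -0.3957  0.1267]
430 214 [ 0.5744 -0.3397  0.1257]
295 150 [0.7477 0.0401 0.1904]
355 288 [ 0.371  -0.1224  0.0946]
412 318 [ 0.2853 -0.2882  0.0468]
```

View pics/top0a.png

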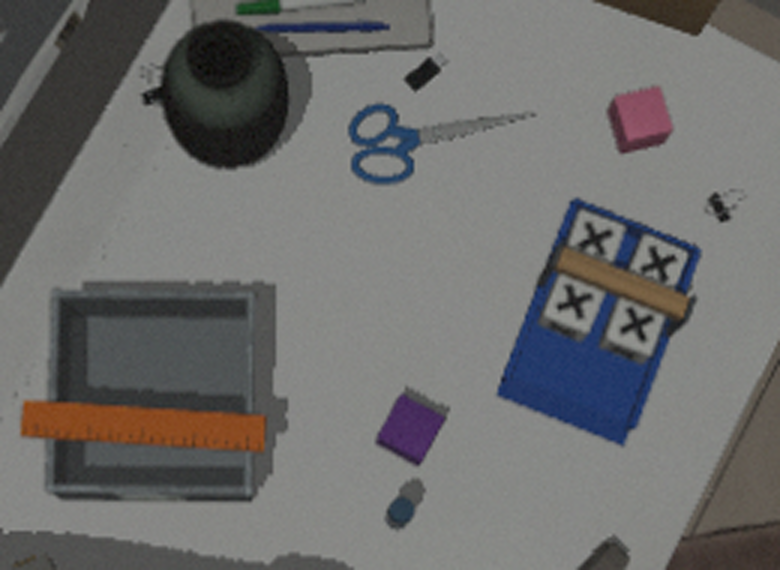

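View pics/side0a.png

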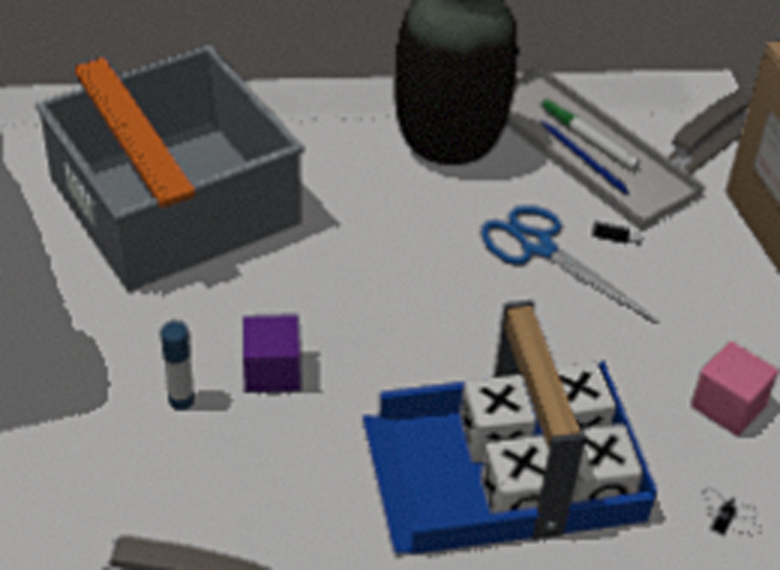

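```bash
python3 - <<'E'
from h import *
np.set_printoptions(precision=4,suppress=True)
f=lambda x,y:(x/3+220-1/3,y/3+120-1/3)
def show(n,pts,z):
    P=np.array([atz("top",*f(*p),z) for p in pts])[:,:2]
    print(n,P.tolist() and P, "c",P.mean(0)); 
    for i in range(len(P)): 
        e=P[(i+1)%len(P)]-P[i];print("   L %.4f ang %.1f"%(np.linalg.norm(e),np.degrees(np.arctan2(e[1],e[0]))))
show("ruler",[(22,401),(266,415),(264,452),(22,437)],.110)
show("binrim",[(51,289),(257,291),(257,495),(46,496)],.100)
show("bar",[(561,246),(692,295),(685,320),(555,269)],.127)
show("tray",[(574,198),(700,247),(623,444),(498,396)],.02)
im=cv2.imread("pics/top0.png");hsv=cv2.cvtColor(im,cv2.COLOR_BGR2HSV)
def seg(n,lo,hi,z,box):
    m=cv2.inRange(hsv,lo,hi);mm=np.zeros_like(m);x0,y0,x1,y1=box;mm[y0:y1,x0:x1]=m[y0:y1,x0:x1]
    v,u=np.nonzero(mm);P=np.array([atz("top",a,b,z)[:2] for a,b in zip(u,v)]).astype(np.float32)*1000
    print(n,len(u),cv2.minAreaRect(P))
seg("ruler",(3,150,80),(20,255,255),.110,(220,240,320,280))
seg("bar",(8,70,60),(25,200,255),.127,(395,195,460,235))
for u,v in [(355,288),(357,262),(412,318)]: print(atz("top",u,v,.05))
E
```

```text
ruler [[0.4725 0.2375]
 [0.4561 0.0076]
 [0.4212 0.0099]
 [0.4383 0.2371]] c [0.447 0.123]
   L 0.2304 ang -94.1
   L 0.0349 ang 176.3
   L 0.2278 ang 85.7
   L 0.0342 ang 0.6
binrim [[0.5822 0.2125]
 [0.5772 0.0151]
 [0.3821 0.0171]
 [0.3835 0.2154]] c [0.4812 0.115 ]
   L 0.1975 ang -91.5
   L 0.1951 ang 179.4
   L 0.1982 ang 89.6
   L 0.1987 ang -0.8
bar [[ 0.6109 -0.274 ]
 [ 0.5618 -0.3976]
 [ 0.5377 -0.3895]
 [ 0.5886 -0.2673]] c [ 0.5748 -0.3321]
   L 0.1330 ang -111.7
   L 0.0254 ang 161.3
   L 0.1323 ang 67.4
   L 0.0233 ang -16.8
tray [[ 0.6867 -0.3059]
 [ 0.6341 -0.433 ]
 [ 0.4344 -0.344 ]
 [ 0.4847 -0.2209]] c [ 0.56   -0.3259]
   L 0.1376 ang -112.5
   L 0.2187 ang 156.0
   L 0.1330 ang 67.8
   L 0.2192 ang -22.8
ruler 951 ((448.240234375, 123.83010864257812), (226.9823455810547, 34.193504333496094), 85.8095703125)
bar 373 ((574.1913452148438, -331.04473876953125), (129.53721618652344, 24.076234817504883), 66.9438705444336)
[ 0.3752 -0.1251  0.05  ]
[ 0.4509 -0.1327  0.05  ]
[ 0.2851 -0.2877  0.05  ]
```

```bash
cat >> h.py <<'E'
def down(ang,tilt=0):
    a=np.radians(ang);x=np.array([np.cos(a),np.sin(a),0]);z=np.array([0,0,-1.]);M=np.stack([x,np.cross(z,x),z],1)
    return M@R.from_rotvec([0,np.radians(tilt),0]).as_matrix()
def plan(p1,R1,n,g,p0=None,R0=None):
    st=bot.read_state();p0=st["position"] if p0 is None else np.array(p0);R0=fk(st) if R0 is None else R0
    w=R.from_matrix(R0.T@R1).as_rotvec()
    rows=[];p=p0.copy();M=R0.copy();p1=np.array(p1)
    for i in range(n):
        t=p0+(p1-p0)*(i+1)/n
        s=np.round(M.T@(t-p)/.02,2);r=np.round(w/n/np.radians(10),2)
        rows.append([g]+[float(v)+0. for v in s]+[float(v)+0. for v in r])
        p=p+M@s*.02;M=M@R.from_rotvec(r*np.radians(10)).as_matrix()
    print("max",np.abs(np.array(rows)[:,1:]).max(),"end",p.round(4))
    print("[["+",".join("["+",".join("%g"%v for v in r)+"]" for r in rows)+"]]")
def stt():
    s=bot.read_state();M=fk(s);print("t %.2f pos %s xang %.1f z %s F %s gap %.4f"%(s["time"],s["position"].round(4),np.degrees(np.arctan2(M[1,0],M[0,0])),M[:,2].round(3),s["force"].round(1),s["finger_gap"]),"j",s["joint_pos"].round(2))
E
python3 - <<'E'
from h import *
plan([.4475,.1235,.2],down(-4),20,60)
E
```

```text
max 1.2 end [0.4476 0.1234 0.2001]
[[[60,-0.66,1,0,0,0,0.39],[60,-0.59,1.04,0,0,0,0.39],[60,-0.52,1.09,0,0,0,0.39],[60,-0.44,1.11,-0.01,0,0,0.39],[60,-0.37,1.14,0,0,0,0.39],[60,-0.29,1.17,0,0,0,0.39],[60,-0.21,1.18,0,0,0,0.39],[60,-0.13,1.19,0,0,0,0.39],[60,-0.05,1.2,0,0,0,0.39],[60,0.04,1.2,0,0,0,0.39],[60,0.11,1.19,0,0,0,0.39],[60,0.2,1.18,-0.01,0,0,0.39],[60,0.28,1.17,0,0,0,0.39],[60,0.36,1.14,0,0,0,0.39],[60,0.43,1.12,0,0,0,0.39],[60,0.51,1.09,0,0,0,0.39],[60,0.58,1.05,0,0,0,0.39],[60,0.65,1.01,0,0,0,0.39],[60,0.71,0.96,-0.01,0,0,0.39],[60,0.79,0.91,0,0,0,0.39]]]
```

```bash
python3 -m crank '[[[60,-0.6,0.9,0,0,0,0.4],[60,-0.6,0.9,0,0,0,0.4],[60,-0.5,0.9,0,0,0,0.4],[60,-0.4,1,0,0,0,0.4],[60,-0.3,1,0,0,0,0.4],[60,-0.3,1,0,0,0,0.4],[60,-0.2,1,0,0,0,0.4],[60,-0.1,1,0,0,0,0.4],[60,0,1,0,0,0,0.4],[60,0,1,0,0,0,0.4],[60,0.1,1,0,0,0,0.4],[60,0.2,1,0,0,0,0.4],[60,0.3,1,0,0,0,0.4],[60,0.4,1,0,0,0,0.4],[60,0.4,1,0,0,0,0.4],[60,0.5,1,0,0,0,0.4],[60,0.6,1,0,0,0,0.4],[60,0.6,0.9,0,0,0,0.4],[60,0.7,0.9,0,0,0,0.4],[60,0.7,0.9,0,0,0,0.3]]]'; python3 - <<'E'
from h import *
stt()
plan([.4475,.1235,.18],down(-4),4,60)
E
```

```text
time: 2.65
position: [0.4071, 0.1595, 0.1999]
tcp_rot: [-0.0, 0.999, -0.038, 0.0]
force: [1.3, -0.2, -0.3]
finger_gap: 0.0597
t 2.65 pos [0.4071 0.1595 0.1999] xang -4.3 z [ 0.  0. -1.] F [ 1.3 -0.2 -0.3] gap 0.0597 j [ 0.37  0.12 -0.15  1.31 -0.    2.02]
max 0.54 end [0.4474 0.1235 0.1799]
[[[60,0.54,0.41,0.25,0,0,-0.01],[60,0.53,0.41,0.25,0,0,-0.01],[60,0.54,0.41,0.25,0,0,-0.01],[60,0.53,0.42,0.25,0,0,-0.01]]]
```

```bash
python3 -m crank '[[[60,0.7,0.55,0.2,0,0,0],[60,0.7,0.55,0.2,0,0,0],[60,0.7,0.55,0.2,0,0,0],[60,0,0,0,0,0,0]]]'; python3 - <<'E'
from h import *
stt()
st=bot.read_state();p,d=bot.snapshot("wrist");cv2.imwrite("pics/w1.png",p[:,:,::-1])
hsv=cv2.cvtColor(p[:,:,::-1].copy(),cv2.COLOR_BGR2HSV);m=cv2.inRange(hsv,(3,150,80),(20,255,255))
v,u=np.nonzero(m);P=np.array([atz("wrist",a,b,.11,st)[:2] for a,b in zip(u[::10],v[::10])]).astype(np.float32)*1000
print(cv2.minAreaRect(P)); print(np.nanmedian(cloud("wrist",d,st)[m>0][:,2]))
E
```

```text
time: 3.15
position: [0.4469, 0.1247, 0.187]
tcp_rot: [0.0, 0.999, -0.036, -0.001]
force: [-0.3, 0.2, -0.4]
finger_gap: 0.0599
t 3.15 pos [0.4469 0.1247 0.187 ] xang -4.1 z [-0.001 -0.    -1.   ] F [-0.3  0.2 -0.4] gap 0.0599 j [ 0.27  0.18 -0.11  1.29  0.    1.91]Traceback (most recent call last):
  File "<stdin>", line 5, in <module>
  File "h.py", line 14, in atz
    T=wfc(name,st);d=T[:3,:3]@ray(bot.camera_params(name),u,v);o=T[:3,3]
                                  ~~~~~~~~~~~~~~~~~^^^^^^
ValueError: time passes only in moves, steps and waits
```

View pics/w1.png

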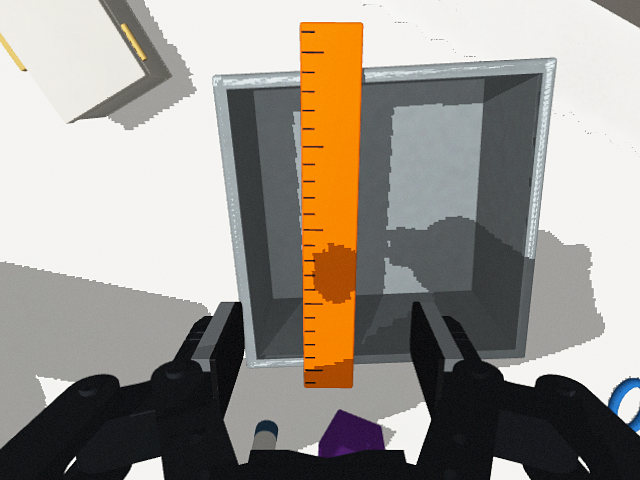

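```bash
sed -i 's/^def ray/_C={}\ndef cpar(n):\n    if n not in _C:_C[n]=bot.camera_params(n)\n    return _C[n]\ndef ray/; s/\([=(]\)bot.camera_params(name)/\1cpar(name)/g' h.py; python3 - <<'E'
from h import *
st=bot.read_state()
for p in [(301,23),(362,23),(353,387),(304,387)]: print(atz("wrist",*p,.11,st).round(4))
for p in [(215,77),(555,60),(525,356),(248,365)]: print("rim",atz("wrist",*p,.10,st).round(4))
stt()
E
```

```text
[0.4412 0.2409 0.11  ]
[0.4734 0.2386 0.11  ]
[0.4569 0.011  0.11  ]
[0.4231 0.0133 0.11  ]
rim [0.3894 0.218  0.1   ]
rim [0.5812 0.2132 0.1   ]
rim [0.578 0.021 0.1  ]
rim [0.3841 0.0268 0.1   ]
t 3.20 pos [0.4464 0.1252 0.1872] xang -4.0 z [-0.001  0.    -1.   ] F [ 0.  -0.   0.5] gap 0.0599 j [ 0.27  0.18 -0.11  1.29  0.    1.91]
```

```bash
python3 -m crank '[[[60,0.1,0,0.9,0,0,0],[60,0,0,0.9,0,0,0],[60,0,0,0.9,0,0,0],[60,0,0,0.9,0,0,0],[60,0,0,0.5,0,0,0],[60,0,0,0.4,0,0,0],[60,0,0,0,0,0,0]]]'; python3 - <<'E'
from h import *
stt()
st=bot.read_state();p,d=bot.snapshot("wrist");cv2.imwrite("pics/w2.png",p[:,:,::-1])
E
```

```text
time: 4.08
position: [0.4481, 0.1254, 0.0975]
tcp_rot: [0.0, 0.999, -0.035, -0.0]
force: [0.2, -0.7, 0.2]
finger_gap: 0.0601
t 4.08 pos [0.4481 0.1254 0.0975] xang -4.0 z [-0.001 -0.    -1.   ] F [ 0.2 -0.7  0.2] gap 0.0601 j [ 0.27  0.25 -0.27  1.06  0.    1.91]
```

View pics/w2.png

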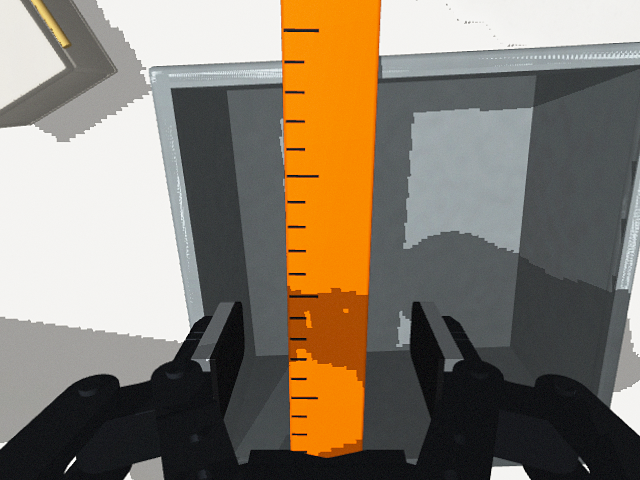

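```bash
python3 -m crank '[[[60,0,0,0.2,0,0,0],[20,0,0,0,0,0,0],[20,0,0,0,0,0,0],[20,0,0,0,0,0,0],[20,0,0,0,0,0,0],[20,0,0,-0.3,0,0,0],[20,0,0,-0.5,0,0,0],[20,0,0,-0.7,0,0,0],[20,0,0,-0.7,0,0,0]]]' 50; python3 - <<'E'
from h import *
stt()
st=bot.read_state();p,d=bot.snapshot("wrist");cv2.imwrite("pics/w3.png",p[:,:,::-1])
p,d=bot.snapshot("side");cv2.imwrite("pics/s3.png",p[:,:,::-1])
T=cpar("top")
d=np.load("pics/top0.npy");c=cloud("top",d)
for u,v in [(203,318),(237,306),(245,325),(222,340)]: print(u,v,atz("top",u,v,.055).round(3))
E
```

```text
time: 5.25
position: [0.4488, 0.1254, 0.1391]
tcp_rot: [-0.0, 0.999, -0.035, 0.001]
force: [-0.4, 0.2, 1.3]
finger_gap: 0.02
t 5.25 pos [0.4488 0.1254 0.1391] xang -4.0 z [ 0.001  0.    -1.   ] F [-0.4  0.2  1.3] gap 0.0200 j [ 0.27  0.21 -0.2   1.16 -0.    1.91]
203 318 [0.293 0.314 0.055]
237 306 [0.327 0.216 0.055]
245 325 [0.273 0.192 0.055]
222 340 [0.23  0.259 0.055]
```

View pics/s3.png

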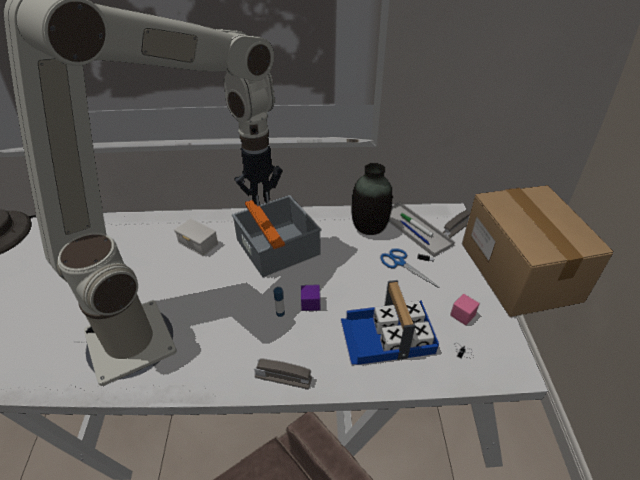

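View pics/w3.png

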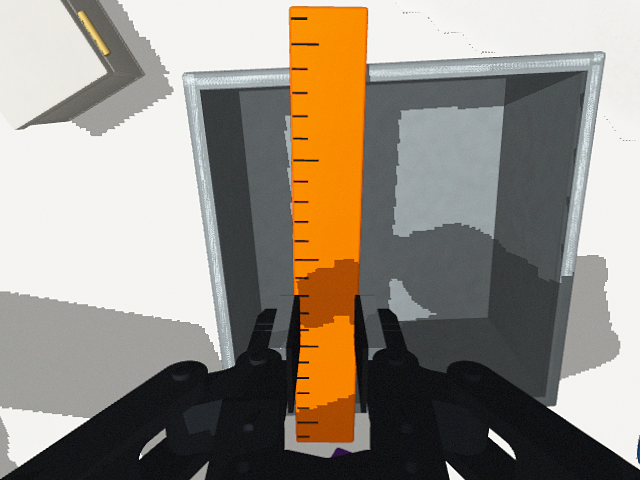

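```bash
python3 - <<'E'
from h import *
st=bot.read_state()
for p in [(290,7),(368,8),(353,442),(297,438)]: print(atz("wrist",*p,.11,st).round(4))
E
python3 -m crank '[[[60,0,0,0,0,0,0],[60,0,0,0,0,0,0],[60,0,0,0,0,0,0],[60,0,0,0.6,0,0,0],[60,0,0,0.8,0,0,0],[60,0,0,0.8,0,0,0],[60,0,0,0.6,0,0,0],[60,0,0,0,0,0,0]]]'; python3 - <<'E'
from h import *
stt()
E
```

```text
[0.4429 0.241  0.11  ]
[0.476  0.2384 0.11  ]
[0.458  0.0098 0.11  ]
[0.4255 0.0151 0.11  ]
time: 6.35
position: [0.4472, 0.125, 0.0803]
tcp_rot: [0.0, 0.999, -0.035, -0.001]
force: [-0.4, 0.2, -0.2]
finger_gap: 0.0602
t 6.35 pos [0.4472 0.125  0.0803] xang -4.0 z [-0.003 -0.001 -1.   ] F [-0.4  0.2 -0.2] gap 0.0602 j [ 0.27  0.26 -0.29  1.02  0.    1.91]
```

```bash
python3 -m crank '[[[20,0,0,0,0,0,0],[20,0,0,0,0,0,0],[20,0,0,0,0,0,0],[20,0,0,0,0,0,0]]]' 50; python3 - <<'E'
from h import *
stt()
E
```

```text
time: 6.85
position: [0.4486, 0.1254, 0.082]
tcp_rot: [-0.0, 0.999, -0.035, 0.0]
force: [0.6, -0.2, -0.7]
finger_gap: 0.02
t 6.85 pos [0.4486 0.1254 0.082 ] xang -4.0 z [ 0.001  0.    -1.   ] F [ 0.6 -0.2 -0.7] gap 0.0200 j [ 0.27  0.26 -0.29  1.02 -0.    1.91]
```

```bash
python3 - <<'E'
from h import *
st=bot.read_state();p,d=bot.snapshot("wrist");cv2.imwrite("pics/w4.png",p[:,:,::-1])
c=cloud("wrist",d,st)
for u,v in [(327,20),(327,100),(327,200),(327,250),(327,300),(327,350),(327,400),(295,330),(360,330)]: print(u,v,c[v,u].round(4))
p,d=bot.snapshot("side");cv2.imwrite("pics/s4.png",p[:,:,::-1]);crop("pics/s4.png","pics/s4a.png",200,120,340,280,4)
E
```

```text
327 20 [0.4561 0.2256 0.1117]
327 100 [0.4545 0.2026 0.1116]
327 200 [0.4522 0.1694 0.1101]
327 250 [0.451  0.1511 0.1105]
327 300 [0.4496 0.1305 0.1089]
327 350 [0.4481 0.1095 0.1099]
327 400 [0.4465 0.0863 0.11  ]
295 330 [0.4395 0.1337 0.1349]
360 330 [0.4599 0.1361 0.1415]
```

View pics/w4.png

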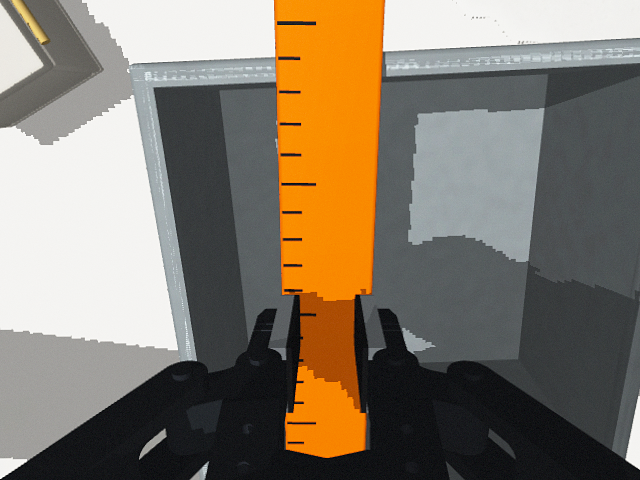

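View pics/s4a.png

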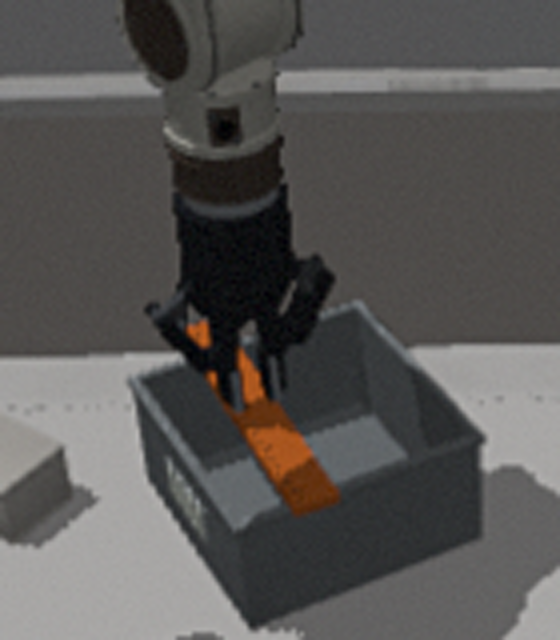

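```bash
python3 - <<'E'
from h import *
T=np.linalg.inv(cpar("wrist")["T_tool_cam"]);K=cpar("wrist")["K"]
for p in [(0,0,0),(0.01,0,0),(.01,0,-.0187),(.01,0,-.03),(.01,.011,0),(.01,.011,-.02),(.01,.011,-.03),(.017,0,-.03),(.017,.1,-.028)]:
    q=T[:3,:3]@p+T[:3,3];print(p,(K@q/q[2])[:2].round(0),q[2].round(3))
crop("pics/w4.png","pics/w4a.png",240,260,420,420,4)
E
```

```text
(0, 0, 0) [326. 283.] 0.19
(0.01, 0, 0) [348. 283.] 0.19
(0.01, 0, -0.0187) [351. 303.] 0.172
(0.01, 0, -0.03) [352. 316.] 0.162
(0.01, 0.011, 0) [348. 306.] 0.194
(0.01, 0.011, -0.02) [350. 329.] 0.175
(0.01, 0.011, -0.03) [352. 342.] 0.165
(0.017, 0, -0.03) [371. 316.] 0.162
(0.017, 0.1, -0.028) [363. 513.] 0.194
```

View pics/w4a.png

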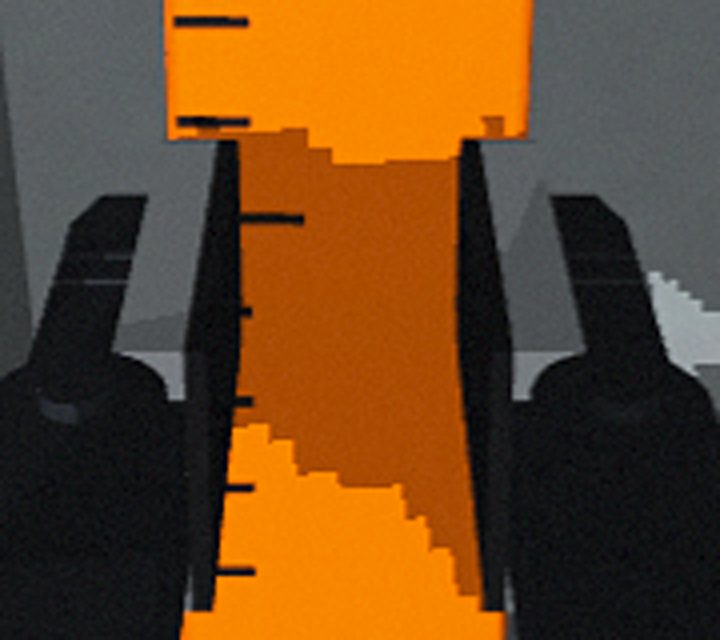

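```bash
python3 -m crank '[[[10,0,0,0,0,0,0],[10,0,0,0,0,0,0],[0,0,0,0,0,0,0],[0,0,0,0,0,0,0]]]' 50; python3 - <<'E'
from h import *
stt()
st=bot.read_state();p,d=bot.snapshot("wrist");cv2.imwrite("pics/w5.png",p[:,:,::-1])
E
```

```text
time: 7.45
position: [0.4484, 0.1253, 0.0817]
tcp_rot: [0.0, 0.999, -0.035, -0.0]
force: [0.0, 0.6, 0.5]
finger_gap: -0.0001
t 7.45 pos [0.4484 0.1253 0.0817] xang -4.0 z [-0. -0. -1.] F [0.  0.6 0.5] gap -0.0001 j [ 0.27  0.26 -0.29  1.02 -0.    1.91]
```

View pics/w5.png

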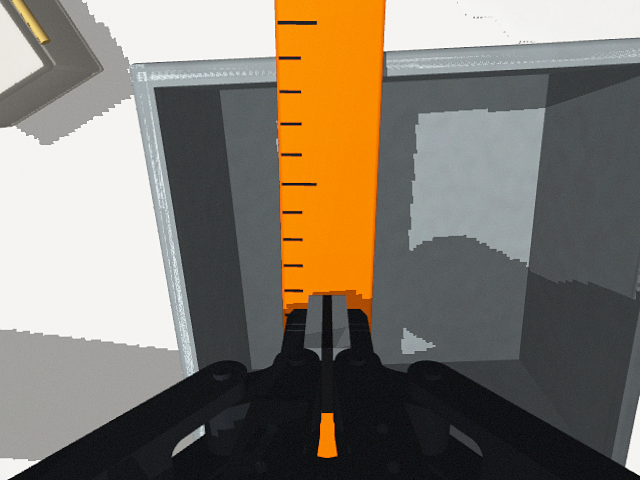

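```bash
python3 -m crank '[[[60,0,0,0,0,0,0],[60,0,0,0,0,0,0],[60,0,0,0,0,0,0],[60,0,-0.8,0,0,0,0],[60,0,-0.9,0,0,0,0],[60,0,-0.8,0,0,0,0],[60,0,0,0,0,0,0],[30,0,0,0,0,0,0],[30,0,0,0,0,0,0],[30,0,0,0,0,0,0]]]' 50; python3 - <<'E'
from h import *
stt()
st=bot.read_state();p,d=bot.snapshot("wrist");cv2.imwrite("pics/w6.png",p[:,:,::-1])
E
```

```text
time: 8.75
position: [0.4519, 0.1748, 0.0817]
tcp_rot: [0.0, 0.999, -0.035, -0.0]
force: [0.4, -0.3, 0.9]
finger_gap: 0.0302
t 8.75 pos [0.4519 0.1748 0.0817] xang -4.0 z [-0. -0. -1.] F [ 0.4 -0.3  0.9] gap 0.0302 j [ 0.37  0.3  -0.24  1.03 -0.    2.01]
```

View pics/w6.png

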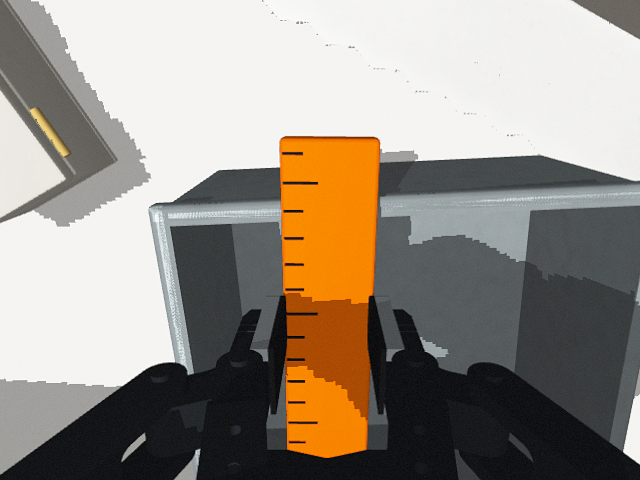

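```bash
python3 -m crank '[[[26,0,0,0,0,0,0],[26,0,0,0,0,0,0],[26,0,0,-0.5,0,0,0],[26,0,0,-0.5,0,0,0]]]' 50; python3 - <<'E'
from h import *
stt()
st=bot.read_state();p,d=bot.snapshot("wrist");cv2.imwrite("pics/w7.png",p[:,:,::-1])
c=cloud("wrist",d,st)
for u,v in [(327,150),(327,250),(327,320)]: print(c[v,u].round(4))
E
```

```text
time: 9.3
position: [0.4521, 0.1752, 0.1026]
tcp_rot: [-0.0, 0.999, -0.035, 0.0]
force: [0.9, -0.5, 0.0]
finger_gap: 0.026
t 9.30 pos [0.4521 0.1752 0.1026] xang -4.0 z [ 0.  0. -1.] F [ 0.9 -0.5  0. ] gap 0.0260 j [ 0.37  0.28 -0.21  1.08  0.    2.01]
[0.4567 0.234  0.1097]
[0.4539 0.1933 0.1097]
[0.4517 0.1609 0.1096]
```

View pics/w7.png

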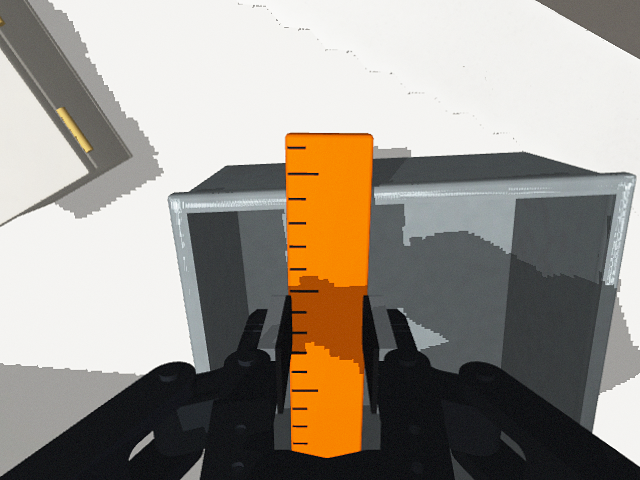

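```bash
python3 - <<'E'
from h import *
st=bot.read_state();p,d=bot.snapshot("wrist");np.save("pics/w7.npy",d)
c=cloud("wrist",d,st);M=fk(st)
t=(c-st["position"])@M
for v in (297,300,310,330,360,390,410):
  print(v,[(u,t[v,u].round(3).tolist()) for u in (240,262,278,285,290,365,370,378,395)])
E
```

```text
297 [(240, [-0.057, 0.048, 0.083]), (262, [-0.045, 0.056, 0.1]), (278, [-0.017, -0.011, -0.037]), (285, [-0.014, -0.011, -0.037]), (290, [-0.013, -0.01, -0.035]), (365, [0.014, -0.011, -0.037]), (370, [0.016, -0.011, -0.037]), (378, [0.019, -0.011, -0.037]), (395, [0.048, 0.055, 0.099])]
300 [(240, [-0.057, 0.049, 0.082]), (262, [-0.045, 0.058, 0.099]), (278, [-0.016, -0.012, -0.04]), (285, [-0.014, -0.012, -0.04]), (290, [-0.013, -0.01, -0.036]), (365, [0.014, -0.011, -0.039]), (370, [nan, nan, nan]), (378, [0.018, -0.012, -0.04]), (395, [0.048, 0.058, 0.099])]
310 [(240, [-0.057, 0.056, 0.081]), (262, [-0.022, -0.007, -0.039]), (278, [-0.016, -0.011, -0.046]), (285, [-0.013, -0.011, -0.046]), (290, [-0.013, -0.006, -0.037]), (365, [0.013, -0.01, -0.044]), (370, [0.015, -0.011, -0.046]), (378, [0.017, -0.012, -0.048]), (395, [0.024, -0.008, -0.039])]
330 [(240, [-0.056, 0.066, 0.073]), (262, [-0.019, -0.011, -0.059]), (278, [-0.014, -0.012, -0.06]), (285, [-0.013, -0.009, -0.055]), (290, [-0.013, 0.002, -0.037]), (365, [0.013, -0.003, -0.046]), (370, [0.014, -0.011, -0.059]), (378, 
[... 220 characters left out ...]
6]), (365, [0.013, 0.006, -0.048]), (370, [0.013, -0.004, -0.064]), (378, [0.015, -0.008, -0.07]), (395, [0.018, -0.014, -0.078])]
390 [(240, [-0.02, -0.013, -0.089]), (262, [-0.015, -0.013, -0.089]), (278, [nan, nan, nan]), (285, [-0.012, 0.009, -0.061]), (290, [-0.016, 0.051, -0.006]), (365, [0.029, 0.132, 0.099]), (370, [0.013, 0.005, -0.066]), (378, [0.015, 0.001, -0.071]), (395, [0.017, -0.013, -0.089])]
410 [(240, [-0.017, -0.018, -0.102]), (262, [-0.013, -0.018, -0.102]), (278, [-0.014, 0.01, -0.068]), (285, [-0.031, 0.147, 0.095]), (290, [-0.017, 0.063, -0.006]), (365, [0.029, 0.144, 0.092]), (370, [0.033, 0.145, 0.093]), (378, [0.015, 0.006, -0.073]), (395, [0.014, -0.018, -0.102])]
```

```bash
python3 -m crank '[[[60,-0.1,0.8,0,0,0,0],[60,0,0.8,0,0,0,0],[60,0,0.9,0,0,0,0],[60,0,0,0.5,0,0,0],[60,0,0,0.5,0,0,0],[60,0,0,0.5,0,0,0],[60,0,0,0.5,0,0,0],[60,0,0,0,0,0,0]]]'; python3 - <<'E'
from h import *
stt()
st=bot.read_state();p,d=bot.snapshot("wrist");cv2.imwrite("pics/w8.png",p[:,:,::-1])
c=cloud("wrist",d,st);M=fk(st);t=(c-st["position"])@M
m=(t[...,2]<-.02)&(np.abs(t[...,0])>.02)&(np.abs(t[...,0])<.045)&(np.abs(t[...,1])<.014);print(np.nanmax(t[m][:,2]))
E
```

```text
time: 10.4
position: [0.4454, 0.1255, 0.0605]
tcp_rot: [0.0, 0.999, -0.035, -0.001]
force: [0.3, -0.0, 0.7]
finger_gap: 0.0602
t 10.40 pos [0.4454 0.1255 0.0605] xang -4.0 z [-0.002 -0.001 -1.   ] F [ 0.3 -0.   0.7] gap 0.0602 j [ 0.27  0.28 -0.32  0.96  0.    1.91]
-0.03577212169715599
```

View pics/w8.png

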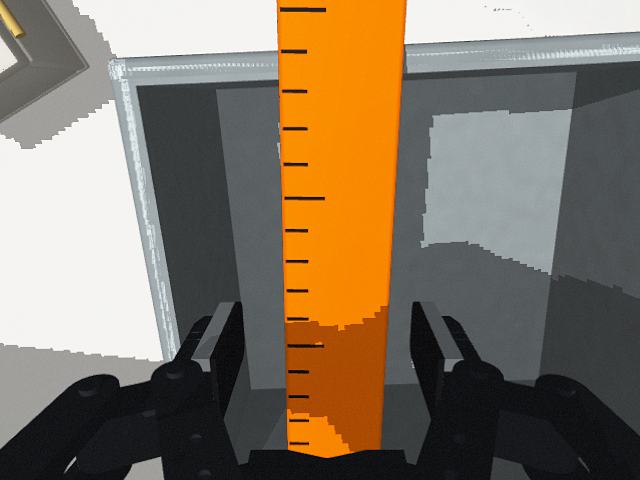

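```bash
python3 -m crank '[[[60,0.2,0,0.1,0,0,0],[60,0,0,0,0,0,0],[20,0,0,0,0,0,0],[20,0,0,0,0,0,0],[20,0,0,0,0,0,0],[20,0,0,0,0,0,0]]]' 50; python3 - <<'E'
from h import *
stt()
E
```

```text
time: 11.2
position: [0.4508, 0.1252, 0.0601]
tcp_rot: [-0.0, 0.999, -0.035, 0.0]
force: [-0.6, 0.4, 4.4]
finger_gap: 0.0329
t 11.20 pos [0.4508 0.1252 0.0601] xang -4.0 z [ 0.001  0.    -1.   ] F [-0.6  0.4  4.4] gap 0.0329 j [ 0.27  0.29 -0.32  0.96 -0.    1.91]
```

```bash
python3 - <<'E'
from h import *
plan([.31,.02,.115],down(-4),10,20,p0=[.4508,.1252,.115])
E
python3 -m crank '[[[20,0,0,-0.3,0,0,0],[20,0,0,-0.6,0,0,0],[20,0,0,-0.9,0,0,0],[20,0,0,-0.9,0,0,0],[20,0,0,0,0,0,0]]]'; python3 - <<'E'
from h import *
stt()
st=bot.read_state();p,d=bot.snapshot("wrist");cv2.imwrite("pics/w9.png",p[:,:,::-1])
E
```

```text
max 0.67 end [0.3099 0.02   0.1151]
[[[20,-0.67,0.57,0,0,0,0],[20,-0.66,0.58,0,0,0,0],[20,-0.67,0.57,0,0,0,0],[20,-0.66,0.58,0,0,0,0],[20,-0.67,0.57,0,0,0,0],[20,-0.66,0.57,0,0,0,0],[20,-0.67,0.58,-0.01,0,0,0],[20,-0.66,0.57,0,0,0,0],[20,-0.67,0.57,0,0,0,0],[20,-0.67,0.58,0,0,0,0]]]
time: 11.82
position: [0.4518, 0.1256, 0.1155]
tcp_rot: [-0.001, 0.999, -0.035, 0.002]
force: [-0.5, 0.8, -1.3]
finger_gap: 0.0327
t 11.82 pos [0.4518 0.1256 0.1155] xang -4.0 z [ 0.004  0.001 -1.   ] F [-0.5  0.8 -1.3] gap 0.0327 j [ 0.27  0.23 -0.23  1.1  -0.    1.91]
```

View pics/w9.png

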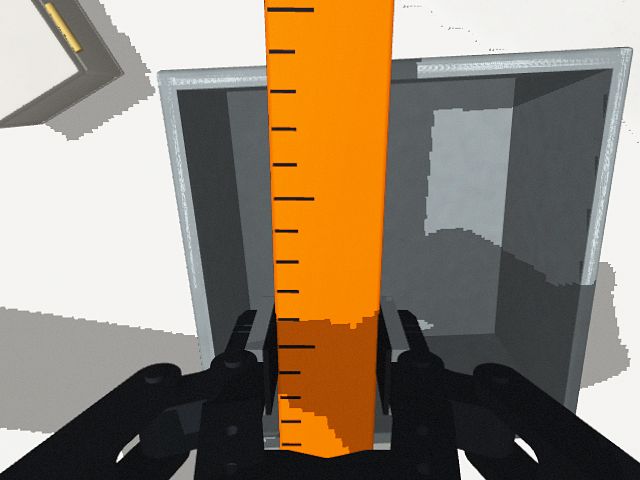

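Ruler is in the jaws and off the rim. Move to the free desk between base and bin, then lower.

```bash
python3 -m crank '[[[20,-0.7,0.6,0,0,0,0],[20,-0.7,0.6,0,0,0,0],[20,-0.7,0.6,0,0,0,0],[20,-0.7,0.6,0,0,0,0],[20,-0.7,0.6,0,0,0,0],[20,-0.7,0.6,0.2,0,0,0],[20,-0.7,0.6,0.5,0,0,0],[20,-0.7,0.6,0.8,0,0,0],[20,-0.7,0.5,0.9,0,0,0],[20,-0.6,0.4,0.9,0,0,0],[20,0,0,0.9,0,0,0],[20,0,0,0.9,0,0,0],[20,0,0,0.9,0,0,0],[20,0,0,0.6,0,0,0],[20,0,0,0,0,0,0]]]'; python3 - <<'E'
from h import *
stt()
st=bot.read_state();p,d=bot.snapshot("wrist");cv2.imwrite("pics/w10.png",p[:,:,::-1])
p,d=bot.snapshot("side");cv2.imwrite("pics/s10.png",p[:,:,::-1])
E
```

```text
time: 13.75
position: [0.3033, 0.0209, -0.019]
tcp_rot: [0.0, 0.999, -0.035, -0.001]
force: [0.9, -0.0, -0.7]
finger_gap: 0.0325
t 13.75 pos [ 0.3033  0.0209 -0.019 ] xang -4.0 z [-0.003 -0.    -1.   ] F [ 0.9 -0.  -0.7] gap 0.0325 j [ 0.07  0.14 -0.8   0.63 -0.    1.71]
```

View pics/w10.png

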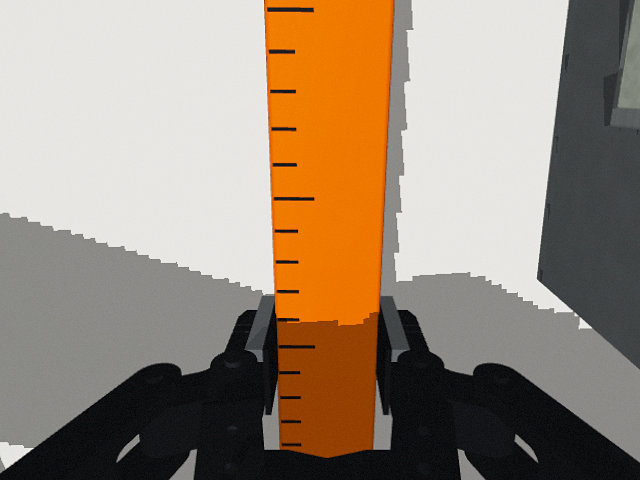

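View pics/s10.png

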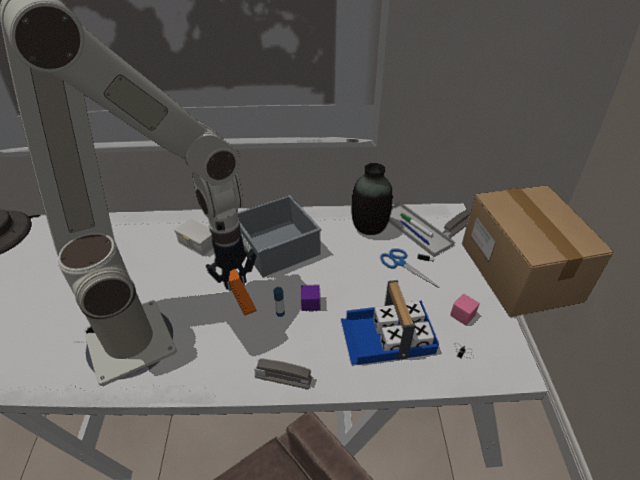

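```bash
python3 -m crank '[[[20,0,0,0.2,0,0,0],[20,0,0,0.2,0,0,0],[20,0,0,0.2,0,0,0],[20,0,0,0,0,0,0]]]'; python3 - <<'E'
from h import *
stt()
E
```

```text
time: 14.35
position: [0.3044, 0.0211, -0.0306]
tcp_rot: [0.0, 0.999, -0.035, -0.0]
force: [1.5, -0.1, 0.4]
finger_gap: 0.0326
t 14.35 pos [ 0.3044  0.0211 -0.0306] xang -4.0 z [-0.001 -0.    -1.   ] F [ 1.5 -0.1  0.4] gap 0.0326 j [ 0.07  0.17 -0.82  0.59 -0.    1.71]
```

Ruler is about 9 mm up; go 4 mm more and open a little, then fully and rise.

```bash
python3 -m crank '[[[20,0,0,0.1,0,0,0],[20,0,0,0.1,0,0,0],[20,0,0,0,0,0,0]]]'; python3 - <<'E'
from h import *
stt()
E
python3 -m crank '[[[44,0,0,0,0,0,0],[50,0,0,0,0,0,0],[56,0,0,-0.2,0,0,0],[60,0,0,-0.5,0,0,0],[60,0,0,-0.8,0,0,0],[60,0,0,-1,0,0,0],[60,0,0,-1,0,0,0]]]'; python3 - <<'E'
from h import *
stt()
st=bot.read_state();p,d=bot.snapshot("wrist");cv2.imwrite("pics/w11.png",p[:,:,::-1])
c=cloud("wrist",d,st)
for u,v in [(327,50),(327,200),(327,300),(327,350)]: print(c[v,u].round(4))
E
```

```text
time: 14.72
position: [0.3051, 0.0211, -0.0323]
tcp_rot: [-0.0, 0.999, -0.035, 0.0]
force: [-9.0, -0.9, 38.2]
finger_gap: 0.033
t 14.72 pos [ 0.3051  0.0211 -0.0323] xang -4.0 z [ 0.001  0.    -1.   ] F [-9.  -0.9 38.2] gap 0.0330 j [ 0.07  0.17 -0.82  0.58 -0.    1.71]
time: 15.6
position: [0.3047, 0.0211, 0.0368]
tcp_rot: [-0.0, 0.999, -0.035, 0.0]
force: [0.9, 1.0, -0.5]
finger_gap: 0.0598
t 15.60 pos [0.3047 0.0211 0.0368] xang -4.0 z [ 0.  0. -1.] F [ 0.9  1.  -0.5] gap 0.0598 j [ 0.07  0.03 -0.72  0.82  0.    1.71]
[0.312  0.1181 0.0102]
[0.3075 0.0521 0.0096]
[ 0.3038 -0.0008  0.0096]
[ 0.3018 -0.0297  0.0106]
```

View pics/w11.png

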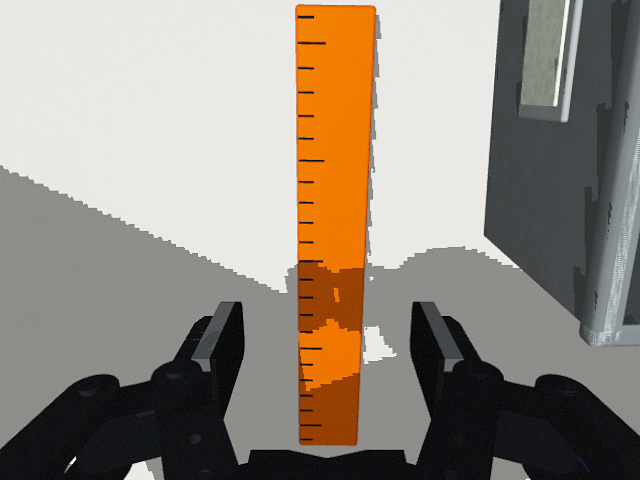

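```bash
python3 - <<'E'
from h import *
plan([.574,-.331,.13],down(-22.8),20,60,p0=[.3047,.0211,.0368+.06])
E
```

```text
max 0.95 end [ 0.5741 -0.3311  0.13  ]
[[[60,0.73,0.83,-0.08,0,0,0.09],[60,0.75,0.82,-0.08,0,0,0.09],[60,0.76,0.81,-0.08,0,0,0.09],[60,0.77,0.79,-0.08,0,0,0.09],[60,0.78,0.79,-0.08,0,0,0.09],[60,0.8,0.77,-0.08,0,0,0.09],[60,0.81,0.76,-0.08,0,0,0.09],[60,0.82,0.74,-0.08,0,0,0.09],[60,0.83,0.73,-0.09,0,0,0.09],[60,0.84,0.72,-0.08,0,0,0.09],[60,0.86,0.71,-0.08,0,0,0.09],[60,0.86,0.69,-0.08,0,0,0.09],[60,0.88,0.68,-0.08,0,0,0.09],[60,0.89,0.67,-0.08,0,0,0.09],[60,0.89,0.65,-0.08,0,0,0.09],[60,0.91,0.64,-0.08,0,0,0.09],[60,0.92,0.62,-0.08,0,0,0.09],[60,0.92,0.61,-0.08,0,0,0.09],[60,0.94,0.59,-0.08,0,0,0.09],[60,0.95,0.58,-0.08,0,0,0.09]]]
```

```bash
python3 -m crank '[[[60,0,0,-1,0,0,0],[60,0,0,-1,0,0,0],[60,0.7,0.8,-1,0,0,0.1],[60,0.75,0.8,-1,0,0,0.1],[60,0.8,0.8,-0.5,0,0,0.1],[60,0.8,0.8,-0.2,0,0,0.1],[60,0.8,0.8,0,0,0,0.1],[60,0.8,0.8,0,0,0,0.1],[60,0.8,0.75,0,0,0,0.1],[60,0.8,0.75,0,0,0,0.1],[60,0.8,0.7,0,0,0,0.1],[60,0.8,0.7,0,0,0,0.1],[60,0.9,0.7,0,0,0,0.1],[60,0.9,0.7,0,0,0,0.1],[60,0.9,0.7,0,0,0,0.1],[60,0.9,0.7,0,0,0,0.1],[60,0.9,0.65,0,0,0,0.1],[60,0.9,0.65,0,0,0,0.1],[60,0.9,0.6,0,0,0,0.1],[60,0.9,0.6,0,0,0,0.1]]]'; python3 - <<'E'
from h import *
stt()
plan([.574,-.331,.13],down(-22.8),3,60)
E
```

```text
time: 18.15
position: [0.5434, -0.2996, 0.1291]
tcp_rot: [-0.0, 0.982, -0.191, -0.0]
force: [-0.5, -0.1, -0.1]
finger_gap: 0.06
t 18.15 pos [ 0.5434 -0.2996  0.1291] xang -22.0 z [-0.001  0.    -1.   ] F [-0.5 -0.1 -0.1] gap 0.0600 j [-0.5   0.52  0.23  1.28  0.    1.45]
max 0.67 end [ 0.5739 -0.331   0.1301]
[[[60,0.67,0.29,-0.02,0,0,0.03],[60,0.67,0.29,-0.01,0,0,0.03],[60,0.67,0.29,-0.02,0,0,0.03]]]
```

```bash
python3 -m crank '[[[60,0.7,0.3,0,0,0,0],[60,0.6,0.3,0,0,0,0],[60,0,0,0,0,0,0]]]'; python3 - <<'E'
from h import *
stt()
st=bot.read_state();p,d=bot.snapshot("wrist");cv2.imwrite("pics/w12.png",p[:,:,::-1]);np.save("pics/w12.npy",d);np.save("pics/w12s.npy",np.r_[st["position"],st["tcp_rot"]])
E
```

```text
time: 18.52
position: [0.5628, -0.3204, 0.1288]
tcp_rot: [-0.0, 0.982, -0.191, -0.0]
force: [-0.3, 0.5, 0.5]
finger_gap: 0.0603
t 18.52 pos [ 0.5628 -0.3204  0.1288] xang -22.0 z [-0.001  0.    -1.   ] F [-0.3  0.5  0.5] gap 0.0603 j [-0.52  0.57  0.32  1.32 -0.    1.44]
```

View pics/w12.png

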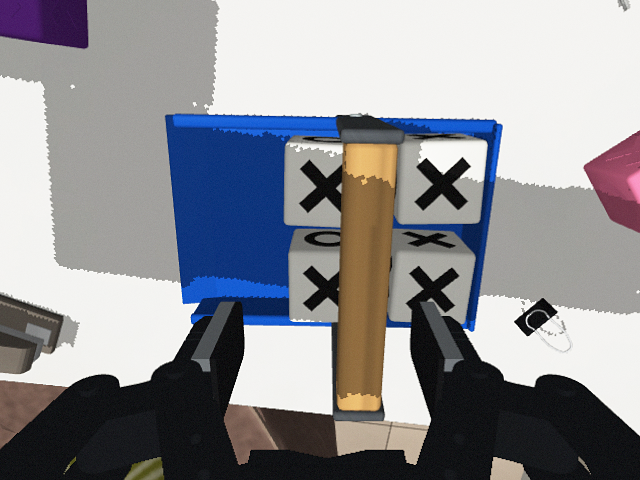

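```bash
python3 - <<'E'
from h import *
s=np.load("pics/w12s.npy");st=dict(position=s[:3],tcp_rot=s[3:])
P=np.array([atz("wrist",*p,.127,st) for p in [(343,140),(393,143),(382,411),(336,411)]]);print(P.round(4),P.mean(0))
a=(P[0]+P[1])/2-(P[2]+P[3])/2;print(np.linalg.norm(a),np.degrees(np.arctan2(a[1],a[0])))
c=cloud("wrist",np.load("pics/w12.npy"),st);print(c[250,365],c[350,360])
c0=P.mean(0);stt()
plan([c0[0],c0[1],.13],down(np.degrees(np.arctan2(a[1],a[0]))-90),3,60)
E
```

```text
[[ 0.5923 -0.2655  0.127 ]
 [ 0.6105 -0.2742  0.127 ]
 [ 0.5623 -0.395   0.127 ]
 [ 0.5412 -0.3866  0.127 ]] [ 0.57656152 -0.33032564  0.127     ]
0.13072684200761 67.6938739725028
[ 0.58407742 -0.31266962  0.12741011] [ 0.56439857 -0.35875708  0.12693203]
t 18.57 pos [ 0.5624 -0.3198  0.1289] xang -22.0 z [-0.001  0.001 -1.   ] F [-0.   0.4  0.4] gap 0.0601 j [-0.52  0.57  0.32  1.32  0.    1.44]
max 0.29 end [ 0.5765 -0.3303  0.1301]
[[[60,0.28,0.07,-0.02,0,0,0.01],[60,0.29,0.08,-0.02,0,0,0.01],[60,0.28,0.07,-0.02,0,0,0.01]]]
```

```bash
python3 -m crank '[[[60,0.4,0.1,0,0,0,0],[60,0.4,0.1,0.3,0,0,0],[60,0,0,0.8,0,0,0],[60,0,0,0.8,0,0,0],[60,0,0,0.8,0,0,0],[60,0,0,0.5,0,0,0],[60,0,0,0,0,0,0],[60,0,0,0,0,0,0]]]'; python3 - <<'E'
from h import *
stt()
st=bot.read_state();p,d=bot.snapshot("wrist");cv2.imwrite("pics/w13.png",p[:,:,::-1])
E
```

```text
time: 19.58
position: [0.5764, -0.3296, 0.0663]
tcp_rot: [0.0, 0.982, -0.191, 0.0]
force: [0.1, 0.7, 0.3]
finger_gap: 0.0598
t 19.57 pos [ 0.5764 -0.3296  0.0663] xang -22.0 z [ 0.001 -0.001 -1.   ] F [0.1 0.7 0.3] gap 0.0598 j [-0.52  0.64  0.27  1.2  -0.    1.44]
```

View pics/w13.png

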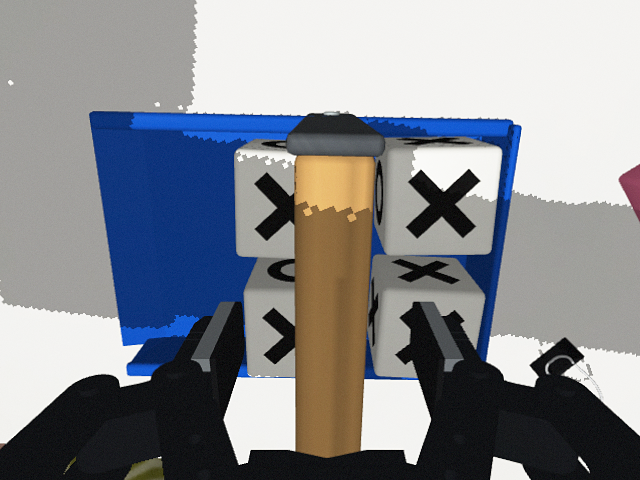

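```bash
python3 -m crank '[[[60,0.05,0,0.15,0,0,0],[10,0,0,0,0,0,0],[10,0,0,0,0,0,0],[10,0,0,0,0,0,0],[10,0,0,0,0,0,0],[10,0,0,0,0,0,0],[10,0,0,-0.2,0,0,0],[10,0,0,-0.3,0,0,0],[10,0,0,-0.5,0,0,0],[10,0,0,0,0,0,0]]]' 110; python3 - <<'E'
from h import *
stt()
p,d=bot.snapshot("side");cv2.imwrite("pics/s14.png",p[:,:,::-1]);crop("pics/s14.png","pics/s14a.png",300,180,500,380,4)
E
```

```text
time: 20.88
position: [0.5778, -0.3303, 0.084]
tcp_rot: [0.0, 0.982, -0.191, 0.001]
force: [0.0, -0.2, -4.7]
finger_gap: 0.0207
t 20.88 pos [ 0.5778 -0.3303  0.084 ] xang -22.0 z [ 0.002 -0.001 -1.   ] F [ 0.  -0.2 -4.7] gap 0.0207 j [-0.52  0.63  0.3   1.24 -0.    1.44]
```

View pics/s14a.png

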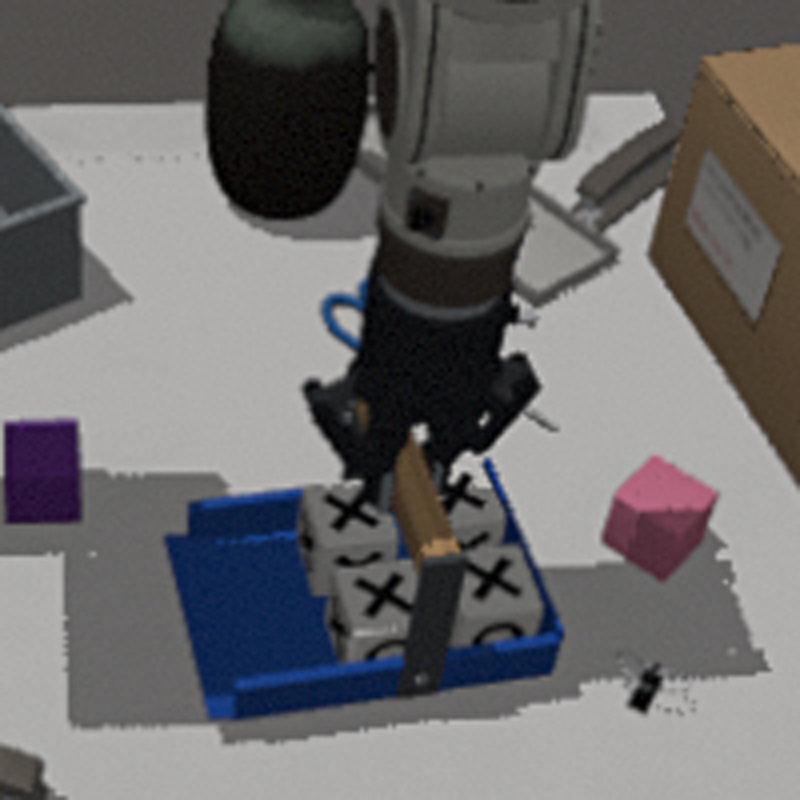

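```bash
python3 - <<'E'
from h import *
from scipy.optimize import least_squares,fsolve
D=np.array([(.4993,.1988,.2414,.0037),(.4372,.1999,.12,-.15),(.4639,.187,.18,-.11),(.4653,.0975,.25,-.27),(.4656,.0601,.29,-.32),(.3040,-.019,.14,-.80),(.6476,.1288,.57,.32),(.6635,.0663,.64,.27),(.3055,.0368,.03,-.72)])
f=lambda x:np.r_[x[0]*np.sin(D[:,2])+x[1]*np.cos(D[:,2]+D[:,3])+x[3]-D[:,0], x[2]+x[0]*np.cos(D[:,2])-x[1]*np.sin(D[:,2]+D[:,3])-D[:,1]]
s=least_squares(f,[.5,.5,0,0]);print(s.x,np.abs(s.fun).max())
L1,L2,hz,r0=s.x
for L3 in (.2,.25,.3,.35):
  for th,bar in [(0,(.5,.118,.31)),(30,(.572,.118,.305)),(58,(.4925,.118,.288))]:
    t=np.radians(th);zt=np.array([np.sin(t),0,-np.cos(t)]);p=np.array(bar)+.052*zt;w=p-L3*zt
    r=np.hypot(w[0],w[1]);z=w[2]
    g=lambda q:[L1*np.sin(q[0])+L2*np.cos(q[0]+q[1])+r0-r, hz+L3+L1*np.cos(q[0])-L2*np.sin(q[0]+q[1])-z]
    q,_,ok,_=fsolve(g,[.2,-.3],full_output=1);print(L3,th,q.round(2),"j4",round(np.pi/2-t-q.sum(),2),ok)
E
```

```text
[ 0.5839356  -0.11411709 -0.45277452  0.41670856] 0.10404114403655224
0.2 0 [0.14 1.57] j4 -0.14 5
0.2 30 [0.19 1.23] j4 -0.37 1
0.2 58 [0.13 0.23] j4 0.2 1
0.25 0 [0.14 1.57] j4 -0.14 5
0.25 30 [0.19 1.  ] j4 -0.15 1
0.25 58 [0.07 0.04] j4 0.44 1
0.3 0 [0.14 1.57] j4 -0.14 5
0.3 30 [0.18 0.85] j4 0.01 1
0.3 58 [ 0.   -0.11] j4 0.66 1
0.35 0 [0.14 1.57] j4 -0.14 5
0.35 30 [0.16 0.74] j4 0.15 1
0.35 58 [-0.07 -0.23] j4 0.86 1
```

```bash
python3 - <<'E'
from h import *
from scipy.optimize import least_squares,fsolve
D=np.array([(.4993,.1988,.2414,.0037),(.4372,.1999,.12,-.15),(.4639,.187,.18,-.11),(.4653,.0975,.25,-.27),(.4656,.0601,.29,-.32),(.3040,-.019,.14,-.80),(.6476,.1288,.57,.32),(.6635,.0663,.64,.27),(.3055,.0368,.03,-.72)])
f=lambda x:np.r_[x[0]*np.sin(D[:,2])+x[1]*np.cos(D[:,2]-D[:,3])+x[3]-D[:,0], x[2]+x[0]*np.cos(D[:,2])-x[1]*np.sin(D[:,2]-D[:,3])-D[:,1]]
s=least_squares(f,[.5,.5,0,0]);print(s.x,np.abs(s.fun).max())
L1,L2,hz,r0=s.x
for L3 in (.2,.25,.3,.35):
  for th,bar in [(0,(.5,.118,.31)),(30,(.572,.118,.305)),(58,(.4925,.118,.288))]:
    t=np.radians(th);zt=np.array([np.sin(t),0,-np.cos(t)]);p=np.array(bar)+.052*zt;w=p-L3*zt
    r=np.hypot(w[0],w[1]);z=w[2]
    g=lambda q:[L1*np.sin(q[0])+L2*np.cos(q[0]-q[1])+r0-r, hz+L3+L1*np.cos(q[0])-L2*np.sin(q[0]-q[1])-z]
    q,_,ok,_=fsolve(g,[.2,-.3],full_output=1);print(L3,th,q.round(2),"j4",round(np.pi/2-t-q[0]+q[1],2),ok)
E
```

```text
[ 0.49413897  0.39268862 -0.1882997   0.00138866] 0.002885738762204753
0.2 0 [0.25 0.16] j4 1.49 1
0.2 30 [0.25 0.1 ] j4 0.9 1
0.2 58 [ 0.03 -0.33] j4 0.2 1
0.25 0 [0.25 0.16] j4 1.49 1
0.25 30 [0.2  0.03] j4 0.87 1
0.25 58 [-0.03 -0.45] j4 0.13 1
0.3 0 [0.25 0.16] j4 1.49 1
0.3 30 [ 0.16 -0.05] j4 0.84 1
0.3 58 [-0.09 -0.57] j4 0.07 1
0.35 0 [0.25 0.16] j4 1.49 1
0.35 30 [ 0.11 -0.12] j4 0.82 1
0.35 58 [-0.14 -0.69] j4 0.01 1
```

```bash
cat >> h.py <<'E'
def planb(b1,R1,n,g,b0=None,R0=None,off=.052):
    st=bot.read_state();R0=fk(st) if R0 is None else R0
    b0=st["position"]-off*R0[:,2] if b0 is None else np.array(b0)
    print("bar0",b0.round(4))
    w=R.from_matrix(R0.T@R1).as_rotvec();p=b0+off*R0[:,2];M=R0.copy();b1=np.array(b1);rows=[]
    for i in range(n):
        Ri=R0@R.from_rotvec(w*(i+1)/n).as_matrix();t=b0+(b1-b0)*(i+1)/n+off*Ri[:,2]
        s=np.round(M.T@(t-p)/.02,2);r=np.round(w/n/np.radians(10),2)
        rows.append([g]+[float(v)+0. for v in s]+[float(v)+0. for v in r]);p=p+M@s*.02;M=M@R.from_rotvec(r*np.radians(10)).as_matrix()
    print("max",np.abs(np.array(rows)[:,1:]).max())
    print("[["+",".join("["+",".join("%g"%v for v in r)+"]" for r in rows)+"]]")
E
python3 - <<'E'
from h import *
planb([.52,.118,.325],down(0),22,10,b0=[.578,-.330,.30],R0=down(-22))
E
```

```text
bar0 [ 0.578 -0.33   0.3  ]
max 1.02
[[[10,-0.5,-0.89,-0.06,0,0,-0.1],[10,-0.49,-0.91,-0.05,0,0,-0.1],[10,-0.47,-0.91,-0.06,0,0,-0.1],[10,-0.46,-0.92,-0.06,0,0,-0.1],[10,-0.44,-0.93,-0.05,0,0,-0.1],[10,-0.42,-0.93,-0.06,0,0,-0.1],[10,-0.41,-0.94,-0.06,0,0,-0.1],[10,-0.39,-0.95,-0.05,0,0,-0.1],[10,-0.38,-0.96,-0.06,0,0,-0.1],[10,-0.35,-0.96,-0.06,0,0,-0.1],[10,-0.34,-0.97,-0.06,0,0,-0.1],[10,-0.33,-0.98,-0.05,0,0,-0.1],[10,-0.3,-0.98,-0.06,0,0,-0.1],[10,-0.29,-0.98,-0.06,0,0,-0.1],[10,-0.28,-0.99,-0.05,0,0,-0.1],[10,-0.25,-0.99,-0.06,0,0,-0.1],[10,-0.24,-1,-0.06,0,0,-0.1],[10,-0.22,-1.01,-0.05,0,0,-0.1],[10,-0.2,-1,-0.06,0,0,-0.1],[10,-0.19,-1.01,-0.06,0,0,-0.1],[10,-0.16,-1.02,-0.05,0,0,-0.1],[10,-0.15,-1.01,-0.06,0,0,-0.1]]]
```

```bash
python3 -m crank '[[[10,0,0,-0.4,0,0,0],[10,0,0,-0.8,0,0,0],[10,0,0,-1,0,0,0],[10,0,0,-1,0,0,0],[10,0,0,-1,0,0,0],[10,0,0,-1,0,0,0],[10,-0.2,-0.3,-1,0,0,0],[10,-0.4,-0.6,-1,0,0,0],[10,-0.5,-0.9,-0.8,0,0,-0.1],[10,-0.5,-0.9,-0.5,0,0,-0.1],[10,-0.5,-0.9,-0.3,0,0,-0.1],[10,-0.5,-0.9,-0.1,0,0,-0.1],[10,-0.4,-0.9,0,0,0,-0.1],[10,-0.4,-0.9,0,0,0,-0.1],[10,-0.4,-0.9,0,0,0,-0.1],[10,-0.4,-0.9,0,0,0,-0.1],[10,-0.4,-1,0,0,0,-0.1],[10,-0.4,-1,0,0,0,-0.1],[10,-0.4,-1,0,0,0,-0.1],[10,-0.3,-1,0,0,0,-0.1]]]'; python3 - <<'E'
from h import *
stt()
planb([.52,.118,.325],down(0),9,10)
E
```

```text
time: 23.42
position: [0.5378, -0.063, 0.2608]
tcp_rot: [-0.0, 0.996, -0.087, 0.0]
force: [0.2, 0.9, -5.9]
finger_gap: 0.0206
t 23.43 pos [ 0.5378 -0.063   0.2608] xang -9.9 z [ 0. -0. -1.] F [ 0.2  0.9 -5.9] gap 0.0206 j [-0.12  0.31  0.26  1.52  0.    1.63]
bar0 [ 0.5378 -0.063   0.3128]
max 1.0
[[[10,-0.27,-0.97,-0.07,0,0,-0.11],[10,-0.25,-0.98,-0.07,0,0,-0.11],[10,-0.24,-0.98,-0.06,0,0,-0.11],[10,-0.21,-0.99,-0.07,0,0,-0.11],[10,-0.2,-0.99,-0.07,0,0,-0.11],[10,-0.17,-1,-0.07,0,0,-0.11],[10,-0.16,-1,-0.06,0,0,-0.11],[10,-0.14,-1,-0.07,0,0,-0.11],[10,-0.12,-1,-0.07,0,0,-0.11]]]
```

```bash
python3 -m crank '[[[10,-0.3,-1,-0.1,0,0,-0.1],[10,-0.2,-1,-0.1,0,0,-0.1],[10,-0.2,-1,-0.1,0,0,-0.1],[10,-0.2,-1,0,0,0,-0.1],[10,-0.1,-1,0,0,0,-0.1],[10,-0.1,-1,0,0,0,-0.1],[10,0,-1,0,0,0,-0.1],[10,0,-0.8,0,0,0,-0.1],[10,0,-0.5,0,0,0,-0.1],[10,0,-0.3,0,0,0,0],[10,0,0,0,0,0,0],[10,0,0,0,0,0,0]]]'; python3 - <<'E'
from h import *
stt()
p,d=bot.snapshot("side");cv2.imwrite("pics/s15.png",p[:,:,::-1])
st=bot.read_state();p,d=bot.snapshot("wrist");cv2.imwrite("pics/w15.png",p[:,:,::-1])
planb([.572,.118,.305],down(0,30),6,10)
E
```

```text
time: 24.92
position: [0.5347, 0.109, 0.2667]
tcp_rot: [0.0, 1.0, -0.009, -0.0]
force: [0.0, -0.7, -4.9]
finger_gap: 0.0204
t 24.93 pos [0.5347 0.109  0.2667] xang -1.0 z [-0. -0. -1.] F [ 0.  -0.7 -4.9] gap 0.0204 j [ 0.2   0.32  0.28  1.54 -0.    1.79]
bar0 [0.5347 0.1089 0.3187]
max 0.54
[[[10,0.54,-0.08,0.1,0,0.5,-0.02],[10,0.52,-0.09,0.13,0,0.5,-0.02],[10,0.51,-0.08,0.16,0,0.5,-0.02],[10,0.5,-0.08,0.18,0,0.5,-0.02],[10,0.48,-0.08,0.21,0,0.5,-0.02],[10,0.46,-0.07,0.22,0,0.5,-0.02]]]
```

View pics/s15.png

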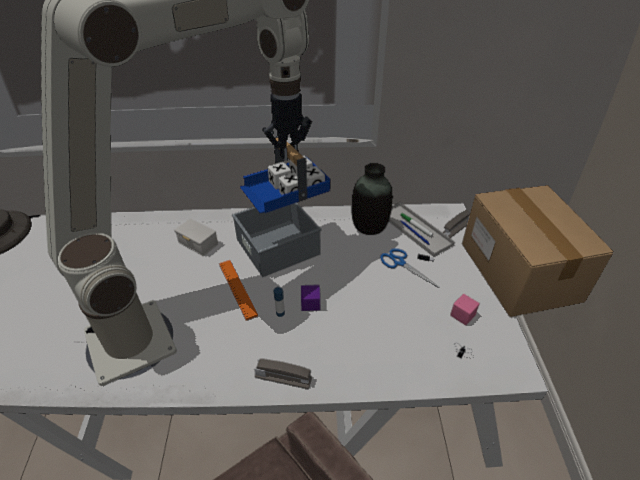

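View pics/w15.png

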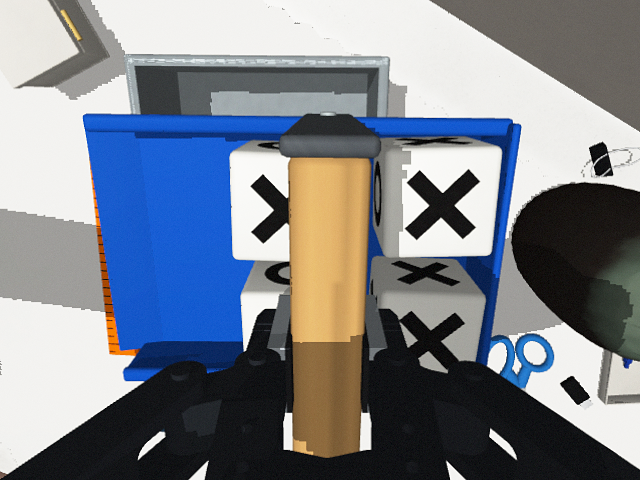

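```bash
python3 -m crank '[[[10,0.5,-0.1,0.1,0,0.5,0],[10,0.5,-0.1,0.1,0,0.5,0],[10,0.5,-0.1,0.15,0,0.5,0],[10,0.5,-0.1,0.2,0,0.5,0],[10,0.5,-0.1,0.2,0,0.5,0],[10,0.5,0,0.2,0,0.5,0],[10,0,0,0,0,0,0]]]'; python3 - <<'E'
from h import *
stt()
p,d=bot.snapshot("side");cv2.imwrite("pics/s16.png",p[:,:,::-1]);crop("pics/s16.png","pics/s16a.png",200,60,440,280,3)
planb([.4925,.118,.288],down(0,58),10,10)
E
```

```text
time: 25.9
position: [0.5947, 0.1176, 0.2592]
tcp_rot: [0.003, 0.967, -0.008, 0.256]
force: [-0.8, 0.0, -5.1]
finger_gap: 0.0207
t 25.90 pos [0.5947 0.1176 0.2592] xang -1.0 z [ 0.495 -0.009 -0.869] F [-0.8  0.  -5.1] gap 0.0207 j [ 0.27  0.03 -0.23  0.81 -0.14  1.83]
bar0 [0.57   0.1184 0.3054]
max 0.28
[[[10,-0.25,0.01,-0.12,0.01,0.28,-0.01],[10,-0.25,0,-0.14,0.01,0.28,-0.01],[10,-0.23,0,-0.15,0.01,0.28,-0.01],[10,-0.23,0.01,-0.18,0.01,0.28,-0.01],[10,-0.23,0,-0.19,0.01,0.28,-0.01],[10,-0.21,0,-0.21,0.01,0.28,-0.01],[10,-0.2,0,-0.22,0.01,0.28,-0.01],[10,-0.19,0,-0.24,0.01,0.28,-0.01],[10,-0.18,0,-0.26,0.01,0.28,-0.01],[10,-0.16,-0.01,-0.27,0.01,0.28,-0.01]]]
```

View pics/s16a.png

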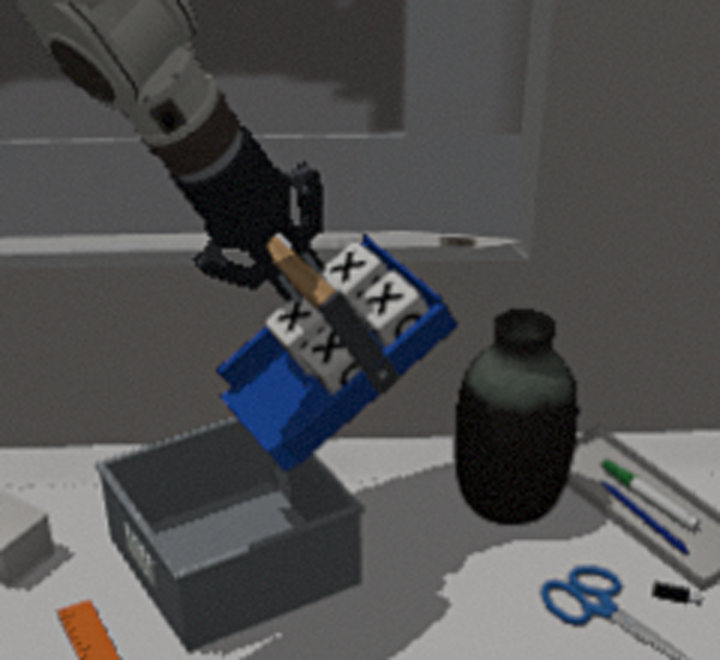

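```bash
python3 -m crank '[[[10,-0.25,0,-0.1,0,0.3,0],[10,-0.25,0,-0.15,0,0.3,0],[10,-0.25,0,-0.15,0,0.3,0],[10,-0.2,0,-0.2,0,0.3,0],[10,-0.2,0,-0.2,0,0.3,0],[10,-0.2,0,-0.2,0,0.3,0],[10,0,0,0,0,0,0],[10,0,0,0,0,0,0]]]'; python3 - <<'E'
from h import *
stt()
p,d=bot.snapshot("side");cv2.imwrite("pics/s17.png",p[:,:,::-1]);crop("pics/s17.png","pics/s17a.png",200,60,440,280,3)
planb([.4925,.118,.288],down(0,58),4,10)
E
```

```text
time: 26.95
position: [0.5651, 0.1193, 0.2628]
tcp_rot: [0.003, 0.913, -0.008, 0.408]
force: [0.2, 0.1, -2.4]
finger_gap: 0.0205
t 26.95 pos [0.5651 0.1193 0.2628] xang -1.1 z [ 0.744 -0.013 -0.668] F [ 0.2  0.1 -2.4] gap 0.0205 j [ 0.37 -0.18 -0.64  0.3  -0.29  1.84]
bar0 [0.5265 0.12   0.2975]
max 0.29
[[[10,-0.26,0.02,-0.24,0.02,0.25,-0.02],[10,-0.25,0.02,-0.25,0.02,0.25,-0.02],[10,-0.24,0.02,-0.27,0.02,0.25,-0.02],[10,-0.22,0.02,-0.29,0.02,0.25,-0.02]]]
```

View pics/s17a.png

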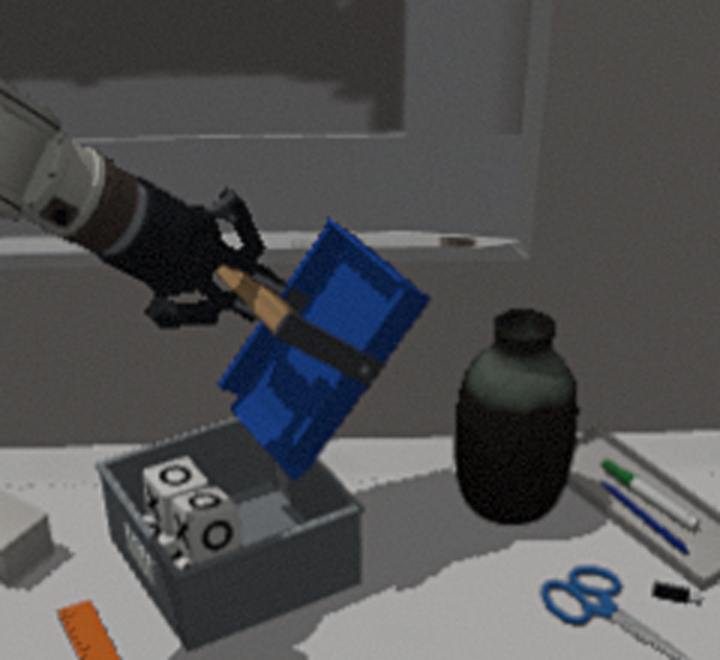

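```bash
python3 - <<'E'
from h import *
p,d=bot.snapshot("top");cv2.imwrite("pics/t17.png",p[:,:,::-1]);crop("pics/t17.png","pics/t17a.png",200,120,460,310,3)
planb([.53,.11,.345],down(-1,0),8,10)
E
```

```text
bar0 [0.5264 0.1199 0.2972]
max 0.6
[[[10,-0.03,0.06,-0.2,0,-0.6,0],[10,-0.06,0.06,-0.22,0,-0.6,0],[10,-0.07,0.06,-0.24,0,-0.6,0],[10,-0.11,0.07,-0.26,0,-0.6,0],[10,-0.12,0.06,-0.28,0,-0.6,0],[10,-0.16,0.06,-0.29,0,-0.6,0],[10,-0.19,0.06,-0.3,0,-0.6,0],[10,-0.21,0.06,-0.31,0,-0.6,0]]]
```

View pics/t17a.png

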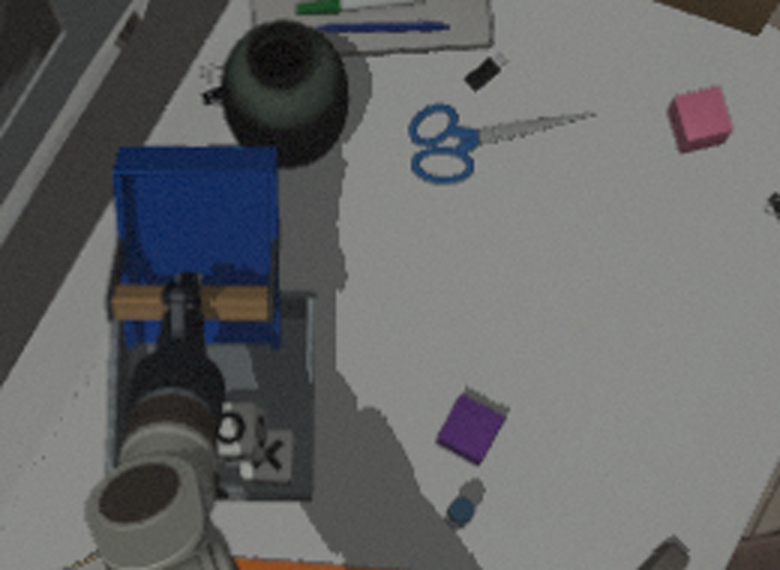

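```bash
python3 -m crank '[[[10,0,0,-0.3,0,-0.6,0],[10,0,0,-0.4,0,-0.6,0],[10,0,0.1,-0.4,0,-0.6,0],[10,-0.1,0.1,-0.4,0,-0.6,0],[10,-0.1,0.1,-0.4,0,-0.6,0],[10,-0.1,0.1,-0.4,0,-0.6,0],[10,-0.1,0.1,-0.3,0,-0.6,0],[10,-0.1,0.1,-0.3,0,-0.6,0],[10,0,0,0,0,0,0]]]'; python3 - <<'E'
from h import *
stt()
st=bot.read_state();p,d=bot.snapshot("top");cv2.imwrite("pics/t18.png",p[:,:,::-1])
p,d=bot.snapshot("side");cv2.imwrite("pics/s18.png",p[:,:,::-1]);crop("pics/s18.png","pics/s18a.png",200,60,440,280,3)
planb([.5775,-.330,.30],down(-22,0),20,10)
E
```

```text
time: 28.18
position: [0.5309, 0.1074, 0.3068]
tcp_rot: [0.0, 1.0, -0.009, 0.0]
force: [-0.2, -0.2, -2.4]
finger_gap: 0.0207
t 28.18 pos [0.5309 0.1074 0.3068] xang -1.1 z [ 0. -0. -1.] F [-0.2 -0.2 -2.4] gap 0.0207 j [ 0.2   0.31  0.38  1.63 -0.    1.79]
bar0 [0.5289 0.1076 0.3594]
max 1.09
[[[10,0.14,1.09,0.15,0,0,0.1],[10,0.16,1.09,0.15,0,0,0.1],[10,0.18,1.09,0.15,0,0,0.1],[10,0.2,1.08,0.14,0,0,0.1],[10,0.21,1.08,0.15,0,0,0.1],[10,0.24,1.07,0.15,0,0,0.1],[10,0.25,1.08,0.15,0,0,0.1],[10,0.28,1.06,0.15,0,0,0.1],[10,0.29,1.06,0.15,0,0,0.1],[10,0.31,1.06,0.15,0,0,0.1],[10,0.32,1.05,0.15,0,0,0.1],[10,0.35,1.04,0.14,0,0,0.1],[10,0.37,1.04,0.15,0,0,0.1],[10,0.38,1.04,0.15,0,0,0.1],[10,0.4,1.02,0.15,0,0,0.1],[10,0.42,1.02,0.15,0,0,0.1],[10,0.43,1.01,0.15,0,0,0.1],[10,0.46,1,0.15,0,0,0.1],[10,0.47,1,0.15,0,0,0.1],[10,0.49,0.98,0.14,0,0,0.1]]]
```

View pics/s18a.png

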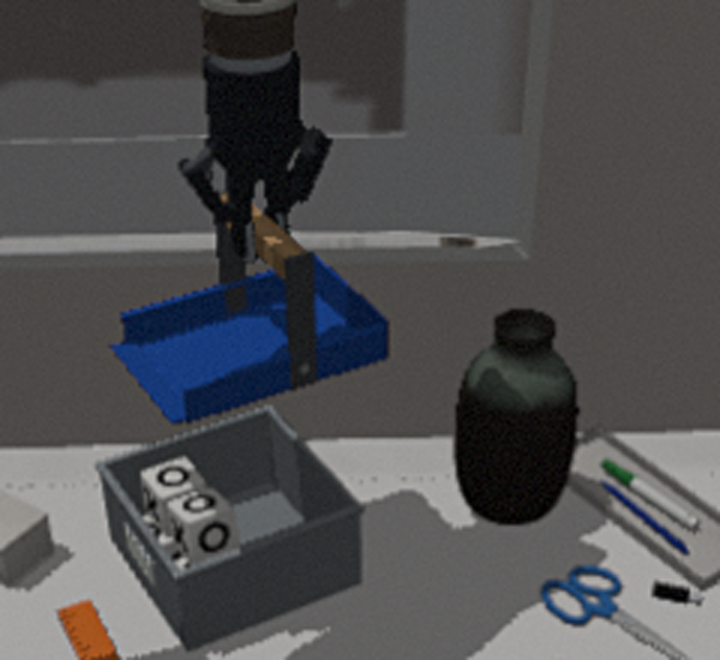

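```bash
python3 -m crank '[[[10,0.1,0.5,0,0,0,0.1],[10,0.2,1,0,0,0,0.1],[10,0.2,1,0,0,0,0.1],[10,0.2,1,0,0,0,0.1],[10,0.2,1,0,0,0,0.1],[10,0.2,1,0,0,0,0.1],[10,0.25,1,0,0,0,0.1],[10,0.25,1,0,0,0,0.1],[10,0.3,1,0.1,0,0,0.1],[10,0.3,1,0.2,0,0,0.1],[10,0.3,1,0.2,0,0,0.1],[10,0.3,1,0.3,0,0,0.1],[10,0.4,1,0.4,0,0,0.1],[10,0.4,1,0.4,0,0,0.1],[10,0.4,1,0.4,0,0,0.1],[10,0.4,1,0.5,0,0,0.1],[10,0.4,1,0.5,0,0,0.1],[10,0.4,1,0.5,0,0,0.1],[10,0.5,1,0.5,0,0,0.1],[10,0.5,1,0.5,0,0,0.1]]]'; python3 - <<'E'
from h import *
stt()
p,d=bot.snapshot("top");cv2.imwrite("pics/t19.png",p[:,:,::-1]);crop("pics/t19.png","pics/t19a.png",200,120,460,310,3);np.save("pics/t19.npy",d)
planb([.5775,-.330,.135],down(-22,0),8,10)
E
```

```text
time: 30.78
position: [0.5763, -0.3018, 0.2171]
tcp_rot: [-0.0, 0.983, -0.183, 0.0]
force: [0.1, 0.2, -2.4]
finger_gap: 0.0204
t 30.77 pos [ 0.5763 -0.3018  0.2171] xang -21.1 z [ 0.  0. -1.] F [ 0.1  0.2 -2.4] gap 0.0204 j [-0.48  0.55  0.52  1.53  0.    1.46]
bar0 [ 0.5757 -0.3046  0.2669]
max 0.83
[[[10,0.07,0.14,0.82,0,0,0.01],[10,0.07,0.14,0.83,0,0,0.01],[10,0.07,0.14,0.82,0,0,0.01],[10,0.07,0.14,0.83,0,0,0.01],[10,0.07,0.15,0.82,0,0,0.01],[10,0.07,0.14,0.83,0,0,0.01],[10,0.07,0.14,0.82,0,0,0.01],[10,0.07,0.14,0.83,0,0,0.01]]]
```

View pics/t19a.png

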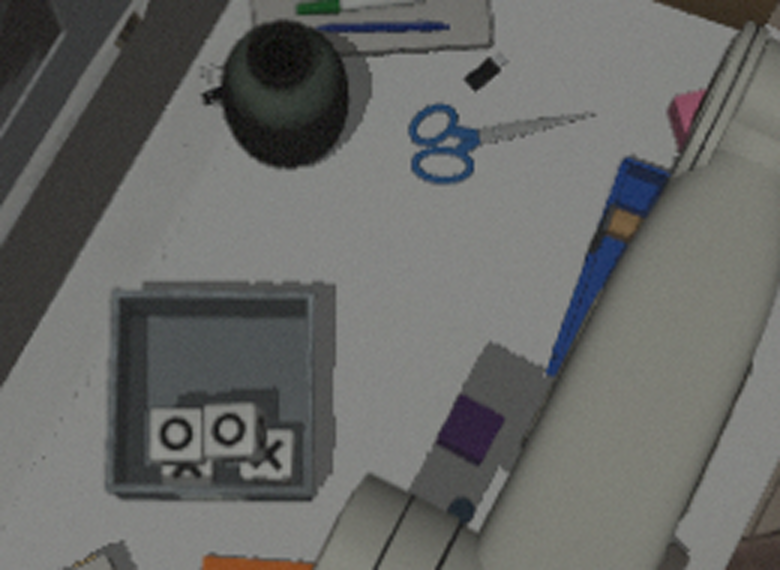

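```bash
python3 -m crank '[[[10,0.1,0.3,0.8,0,0,0.05],[10,0,0.2,1,0,0,0],[10,0,0,1,0,0,0],[10,0,0,1,0,0,0],[10,0,0,1,0,0,0],[10,0,0,0.7,0,0,0],[10,0,0,0.3,0,0,0],[10,0,0,0,0,0,0]]]'; python3 - <<'E'
from h import *
stt()
c=cloud("top",np.load("pics/t19.npy"))
for x,y in [(178,432),(228,428)]: print(c[round(y/3)+120,round(x/3)+200].round(4))
E
```

```text
time: 31.82
position: [0.5744, -0.3102, 0.1016]
tcp_rot: [-0.0, 0.982, -0.186, -0.0]
force: [0.8, -0.1, -1.9]
finger_gap: 0.0207
t 31.82 pos [ 0.5744 -0.3102  0.1016] xang -21.5 z [-0.  0. -1.] F [ 0.8 -0.1 -1.9] gap 0.0207 j [-0.5   0.6   0.29  1.26  0.    1.45]
[0.441  0.1465 0.1099]
[0.4438 0.0989 0.106 ]
```

```bash
python3 -m crank '[[[10,-0.1,0.5,0.3,0,0,0],[10,-0.1,0.4,0.5,0,0,0],[10,0,0,0.5,0,0,0],[10,0,0,0.3,0,0,0],[10,0,0,0.1,0,0,0],[10,0,0,0.05,0,0,0],[10,0,0,0,0,0,0]]]'; python3 - <<'E'
from h import *
stt()
E
```

```text
time: 32.7
position: [0.5644, -0.3256, 0.0671]
tcp_rot: [0.0, 0.982, -0.186, 0.0]
force: [0.3, -0.3, -1.5]
finger_gap: 0.0205
t 32.70 pos [ 0.5644 -0.3256  0.0671] xang -21.5 z [ 0. -0. -1.] F [ 0.3 -0.3 -1.5] gap 0.0205 j [-0.52  0.62  0.23  1.19 -0.    1.42]
```

```bash
python3 -m crank '[[[10,0,0,0.1,0,0,0],[10,0,0,0.05,0,0,0],[10,0,0,0,0,0,0]]]'; python3 - <<'E'
from h import *
stt()
E
```

```text
time: 33.08
position: [0.564, -0.3256, 0.0637]
tcp_rot: [-0.0, 0.982, -0.187, -0.0]
force: [-0.2, -0.1, -1.3]
finger_gap: 0.0209
t 33.08 pos [ 0.564  -0.3256  0.0637] xang -21.5 z [-0.  0. -1.] F [-0.2 -0.1 -1.3] gap 0.0209 j [-0.52  0.62  0.23  1.18  0.    1.42]
```

```bash
python3 -m crank '[[[10,0,0,0.05,0,0,0],[10,0,0,0,0,0,0]]]'; python3 -m crank '[[[26,0,0,0,0,0,0],[34,0,0,0,0,0,0],[60,0,0,0,0,0,0],[60,0,0,0,0,0,0],[60,0,0,0,0,0,0]]]'; python3 - <<'E'
from h import *
stt()
p,d=bot.snapshot("wrist");cv2.imwrite("pics/w20.png",p[:,:,::-1])
E
```

```text
time: 33.33
position: [0.5641, -0.3256, 0.0631]
tcp_rot: [0.0, 0.982, -0.187, 0.0]
force: [-1.5, 1.0, 0.1]
finger_gap: 0.0207
time: 33.95
position: [0.5641, -0.3257, 0.0628]
tcp_rot: [0.0, 0.982, -0.187, 0.0]
force: [-0.3, -0.3, -0.5]
finger_gap: 0.0601
t 33.95 pos [ 0.5641 -0.3257  0.0628] xang -21.5 z [ 0. -0. -1.] F [-0.3 -0.3 -0.5] gap 0.0601 j [-0.52  0.62  0.23  1.18 -0.    1.42]
```

View pics/w20.png

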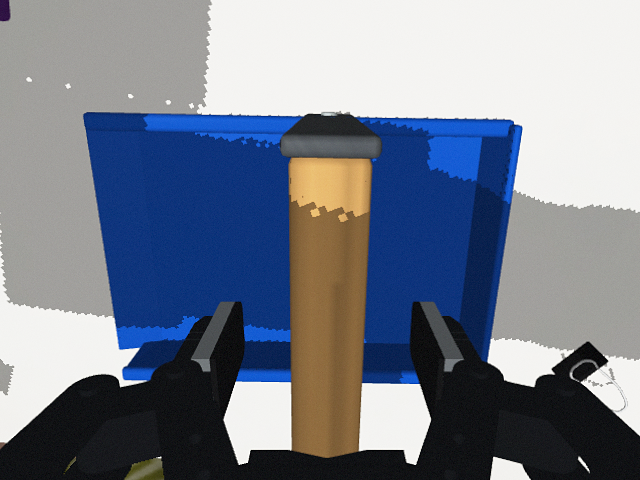

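Released; back out straight up and check.

```bash
python3 -m crank '[[[60,0,0,-0.5,0,0,0],[60,0,0,-1,0,0,0],[60,0,0,-1,0,0,0],[60,0,0,-1,0,0,0],[60,0,0,-1,0,0,0],[60,0,0,-1,0,0,0],[60,-0.5,0,-1,0,0,0],[60,-1,0,-1,0,0,0],[60,-1,0,-1,0,0,0],[60,-1,0,-0.5,0,0,0],[60,-1,0,0,0,0,0],[60,-1,0,0,0,0,0],[60,-1,0,0,0,0,0],[60,-1,0,0,0,0,0],[60,-1,0,0,0,0,0],[60,0,0,0,0,0,0],[60,0,0,0,0,0,0]]]'; python3 - <<'E'
from h import *
stt()
p,d=bot.snapshot("top");cv2.imwrite("pics/t21.png",p[:,:,::-1]);np.save("pics/t21.npy",d)
p,d=bot.snapshot("side");cv2.imwrite("pics/s21.png",p[:,:,::-1])
E
```

```text
time: 36.12
position: [0.4063, -0.2635, 0.2434]
tcp_rot: [0.0, 0.982, -0.187, 0.001]
force: [-0.6, 0.6, 0.0]
finger_gap: 0.0598
t 36.12 pos [ 0.4063 -0.2635  0.2434] xang -21.5 z [ 0.001 -0.001 -1.   ] F [-0.6  0.6  0. ] gap 0.0598 j [-0.58  0.19  0.06  1.43  0.    1.37]
```

View pics/t21.png

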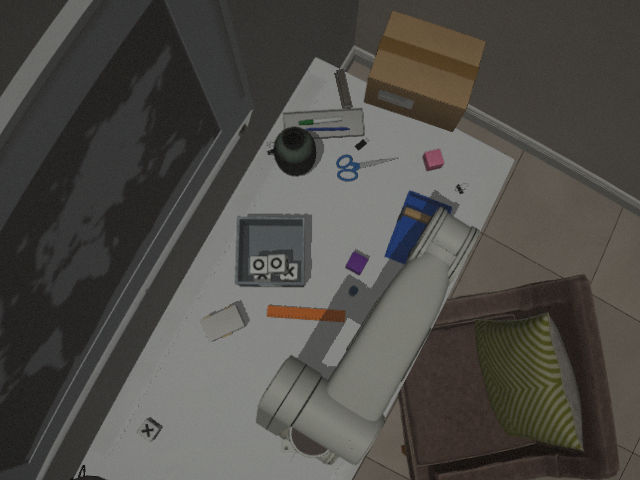

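View pics/s21.png

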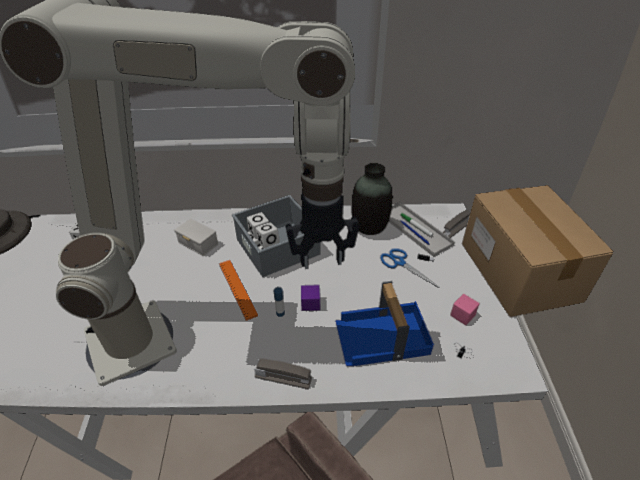

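```bash
python3 - <<'E'
from h import *
a=cv2.imread("pics/side0.png")
b=cv2.imread("pics/s21.png");cv2.imwrite("pics/cmp.png",np.hstack([cv2.resize(x[180:380,180:440],None,fx=1.5,fy=1.5) for x in (a,b)]))
c=cloud("top",np.load("pics/t21.npy"))
for u,v in [(290,313),(320,316),(420,215),(405,235),(258,264),(277,263),(291,271)]: print(u,v,c[v,u].round(4))
E
```

```text
290 313 [0.3085 0.0655 0.0047]
320 316 [ 0.2982 -0.0228  0.0089]
420 215 [ 0.5729 -0.3116  0.1209]
405 235 [ 0.5374 -0.2834  0.0022]
258 264 [0.4422 0.1502 0.1019]
277 263 [0.4444 0.0964 0.1012]
291 271 [0.4274 0.0594 0.051 ]
```

View pics/cmp.png

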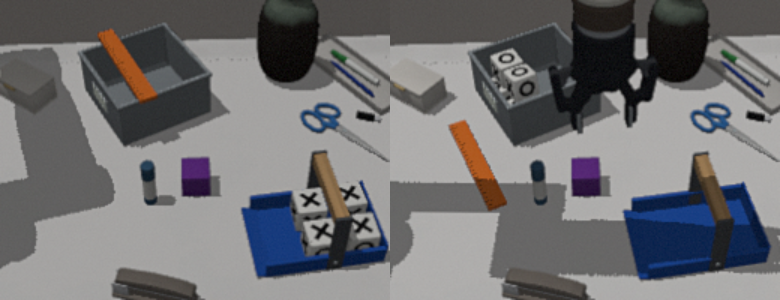

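The before and after views match for the bin and bystanders. The ruler is flat on the desk, the empty tray is standing level, and the cubes are in the bin.

```bash
python3 -c "
from plant import bot
print(bot.close_job())"
```

```text
the job is handed in; nothing more can be done
None
```

I handed the job in at about 36 s. The orange ruler lies flat on the desk, all four cubes are in the bin, and the empty tray is back on the desk and released. I only handled the tray by its bar, never the cubes.

**Last checks**
- **Ruler:** it lies between the robot base and the bin. The wrist camera put its top at about 10 mm, which is right for lying flat.
- **Cubes:** the top view shows two cubes stacked on the other two at the near side of the bin. The upper pair comes out level with the rim or a little above it (101–110 mm against a 100 mm rim).
- **Tray:** it stands level, about 14 mm from where it started.
- **Bin and bystanders:** the side view before and after shows no visible movement of the bin or any bystander in it. I compared those by eye.
- **Gripper:** it is open and well clear of everything.

**What went wrong or disagreed**
- **Fingertip position:** the real fingertips sit about 32–35 mm behind the reported TCP. My first ruler grasps closed above it without touching it. I measured the offset with the wrist camera's depth picture and allowed for it from then on.
- **Force on the desk:** when I put the ruler down, the fingertips touched the desk and the wrist force reached about 38 N. That is under the 40 N limit for the arm and gripper body, and well under the 120 N wrist limit.
- **Tip angle:** the tray emptied at about 48 degrees, so I did not tip it further.

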